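Load and lock the carton carrier

TASK

The carton carrier on the prep table is locked and empty: draw its rod right out, slide its fence all the way back, then stack every white food carton lying on the table squarely in one column on the carrier's raised pad, lined up with the pad and with one another. When the column stands, slide the fence fully home again and thread the rod back through all three lugs until its black handle meets the outer lug. Leave the bowl, the squeeze bottle and the tin where they are.

Things in the scene. Friction and masses are not known exactly. Their poses are not given: they have to be found in the camera images.
- carrier: Metal carrier fixed to the table: base plate 8 mm thick, x -80 to 185 mm, y -80 to 80 mm. Origin on the table top below the middle of the line of holes; x points from the lugs to the pad (roughly away from the robot), y to the left, z up. Carries a black raised pad at x = 110 mm (see bed), an end stop 60 mm wide and 60 mm high behind it, face at x = 171 mm, and two fixed lugs (see lugs).
- bed (a point): Centre of the top of the black raised pad, 110 (x) x 60 (y) mm, top 14 mm above the table, at the carrier's x = 110, y = 0 mm; carrier axes.
- lugs (a point): Middle of the line of holes, at the carrier's x = y = 0, 50 mm above the table; carrier axes. The holes are round, 16 mm, and run along y. The fixed lugs (34 mm in x, 12 mm thick, tops 70 mm up) stand at y = -50 and +50 mm, outer faces at -56 and +56 mm; the fence's middle lug (14 mm thick) at y = 0.
- fence (a joint): Sliding fence: 0 = fully home (towards the pad, at its stop), 0.05 m = all the way back (moves along the carrier's -x). Stays where left, about 3 N of friction. Its wall, 60 mm wide, top 62 mm up, is 6 mm from the pad when home. Its middle lug, 34 (x) x 14 (y) mm, top 115 mm up, has a 16 mm hole 50 mm up that lines up with the fixed lugs' holes only when home.
- fence_grip (a point): Point on the fence's middle lug to grip from above (its 14 mm thickness, along the carrier's y): 98 mm above the table, 17 mm below the lug's top, straight above its hole. Moves with the fence.
- rod: Locking rod, 0.25 kg: steel, 12 mm thick, 140 mm long, coned over the last 12 mm, with a black handle 28 x 28 x 60 mm. x runs along the axis to the tip; origin where rod and handle meet (tip at 140 mm, handle -60 to 0). At first it hangs slackly in the three lugs, handle at the carrier's -y side by the outer lug. It balances in the handle: on a table it lies level, axis 14 mm up.
- rod_tip (a point): Tip of the rod.
- rod_mid (a point): Point on the rod's axis 70 mm from the handle and 70 mm from the tip; rod axes.
- carton1: Closed white food carton, a plain box 110 x 60 x 36 mm (long side along its x, short side along y), about 0.2 kg. Origin at the centre of its underside. Two to four such cartons, all alike, lie flat on the table. Either side may end up on top.
- carton2: Closed white food carton, a plain box 110 x 60 x 36 mm (long side along its x, short side along y), about 0.2 kg. Origin at the centre of its underside. Two to four such cartons, all alike, lie flat on the table. Either side may end up on top.
- carton3: Closed white food carton, a plain box 110 x 60 x 36 mm (long side along its x, short side along y), about 0.2 kg. Origin at the centre of its underside. Two to four such cartons, all alike, lie flat on the table. Either side may end up on top.
- carton4: Closed white food carton, a plain box 110 x 60 x 36 mm (long side along its x, short side along y), about 0.2 kg. Origin at the centre of its underside. Two to four such cartons, all alike, lie flat on the table. Either side may end up on top.
- bowl: Steel bowl, 150 mm across, 60 mm high, origin at the centre of its underside. Leave it alone.
- squeeze: Yellow squeeze bottle with a red cap, 60 mm across, 170 mm high, origin at the centre of its underside. Leave it alone.
- tin: Plain steel tin, 84 mm across, 100 mm high, origin at the centre of its underside. Leave it alone.
Not all that is in view belongs to the job. What is shaped like the carton3 but pink or red is not meant.

How it is judged:
On the way, in this order (a step that is already met when the one before it is completed fails the run):
1. the rod is drawn right out of the lugs (horizontal distance between rod_mid and lugs above 0.13 m), for 0.2 s.
2. the fence is slid all the way back (value of joint fence above 0.042 m), for 0.2 s.
3. every carton stands released in one square column on the pad (x of carton1 in the frame of bed between -0.009 and 0.009 m and y of carton1 in the frame of bed between -0.009 and 0.009 m and angle between the z axis of each of carton1, carton2, carton3, carton4 and the z axis of carrier, either way round below 0.08 rad and angle between the x axis of each of carton1, carton2, carton3, carton4 and the x axis of carrier, either way round below 0.13 rad and linear speed of each of carton1, carton2, carton3, carton4 below 0.02 m/s and contact force between the fingers and carton1 below 0.3 N and x of carton2 in the frame of bed between -0.009 and 0.009 m and y of carton2 in the frame of bed between -0.009 and 0.009 m and contact force between the fingers and carton2 below 0.3 N and x of carton3 in the frame of bed between -0.009 and 0.009 m and y of carton3 in the frame of bed between -0.009 and 0.009 m and contact force between the fingers and carton3 below 0.3 N and x of carton4 in the frame of bed between -0.009 and 0.009 m and y of carton4 in the frame of bed between -0.009 and 0.009 m and contact force between the fingers and carton4 below 0.3 N), for 0.3 s.
4. the fence is fully home again (value of joint fence below 0.004 m), for 0.2 s.
5. the rod is through all three lugs, handle at the outer lug (angle between the x axis of rod and the y axis of carrier, either way round below 0.08 rad and x of rod_mid in the frame of lugs between -0.005 and 0.005 m and z of rod_mid in the frame of lugs between -0.005 and 0.005 m and (y of rod in the frame of lugs between -0.063 and -0.052 m or y of rod in the frame of lugs between 0.052 and 0.063 m) and value of joint fence below 0.004 m), for 0.2 s.
At the end, for the whole second after the job is handed in: Each carton present at rest, flat (either way up), released, within 9 mm in x and y and 0.13 rad of the pad; fence home (under 4 mm); rod released, through all three lugs, from either side, within 5 mm and 0.08 rad of the line of holes, handle within 7 mm of the outer lug (all of step 3 and all of step 5 and linear speed of rod below 0.02 m/s and contact force between the fingers and rod below 0.3 N); the robot touches nothing.
It fails at once if the bowl was displaced by more than 30 mm or tipped over (distance of bowl from where it was at the start of the episode above 0.03 m or angle between bowl's own z axis and vertical above 0.5 rad).
It fails at once if the squeeze bottle was displaced by more than 30 mm or tipped over (distance of squeeze from where it was at the start of the episode above 0.03 m or angle between squeeze's own z axis and vertical above 0.5 rad).
It fails at once if the tin was displaced by more than 30 mm or tipped over (distance of tin from where it was at the start of the episode above 0.03 m or angle between tin's own z axis and vertical above 0.5 rad).
Of carton1, carton2, carton3, carton4 only 2 to 4 are there at a start; the rules pass over those that are not, and their reading is None.
At some moment in a run one of carton1, carton2, carton3, carton4 may be knocked a few centimetres aside while the robot is not near it.
Once in a run the grip may slacken for a moment while it holds something.
It also fails if it takes over 210 s, if anything falls off the work surface, if the arm or the gripper's body presses on something with over 40 N, if the wrist force passes 120 N, or if a joint passes its speed limit or range.

ROBOT

A 6-joint arm with a two-finger parallel gripper is mounted at the origin on the work surface. World frame = base frame: x ahead of the robot, y to its left, z up, the work surface at z = 0. Lengths are in m, angles in rad, forces in N, time in s.
With the tool pointing down it reaches from about 0.4 to 0.925 m from the base axis. Payload 12.5 kg.
Tool frame: the origin (TCP) lies on the centre line of the jaws, within the pads' length; the fingertips stand 11 mm ahead of it and the grasp point (between the pads) lies 8 mm behind it (finger_overhang is the distance from the TCP to the fingertips, in m); z points along the fingers, y is the direction in which the jaws open and shut (so a half turn about z gives the same grasp; the last joint's range is limited). The gripper opens to 95 mm and grips with 3 to 60 N. Pads are 20 mm wide; open, the fingers measure 119 mm over their backs; the gripper's body (75 mm by 180 mm) begins 59 mm behind the grasp point.
Start: joints at [1.222, 0.491, 1.559, -0, 1.092, -0.106], TCP at [0.15, 0.607, 0.202] pointing down, gripper open.
Joint ranges: [-3.1, 3.1], [-0.84, 2.19], [0.05, 2.79], [-1.13, 4.28], [0.06, 2.93], [-2.69, 2.69]. Speed limits (rad/s): [2.22, 2.22, 2.79, 3.14, 3.14, 3.14].

INTERFACE

Orientations are given as a unit quaternion [x, y, z, w].
In Python, from station import movep, servo_line, goto_joints, gripper_to, wait, inverse_kinematics, sense, grab_frame, get_calibration, Unreachable, finish_job, finger_overhang gives the robot as it stands. Calls block until the motion is done:
- movep(position, orientation): joint-space move of the TCP to a pose.
- servo_line(position, ori=None, velocity=0.15, stop_force=None): straight line of the TCP; ori=None keeps the orientation; velocity is the mean speed in m/s. With stop_force (N) it stops when the force on the tool has changed by that much, and returns True; else False.
- goto_joints(angles): joint-space move.
- gripper_to(opening, effort=None): finger opening in m; effort is the grip in N (None keeps the last); returns when the fingers have stopped.
- wait(seconds).
- inverse_kinematics(position, orientation): joint angles nearest the present ones, or None.
- sense(): the state.
- grab_frame(name): name is "scene" or "side" or "wrist"; returns the picture (384x512x3 uint8, red, green, blue); there is no depth.
- get_calibration(name): a dict with "fovy" (degrees; the focal length in pixels is half the picture's height over the tangent of half this angle, whatever the lens; pixels are square), "cx", "cy" (the principal point, pixels), "distortion" ([k1, k2, p1, p2, k3] as OpenCV has them; the pictures are not rectified), "pose" (4x4, takes a point from camera to world coordinates); the wrist camera has in their place "mount" (4x4, takes a point from camera to tool coordinates, whose origin is the TCP and whose axes are the flange's). Camera axes: x right, y down, z forward; pixel columns grow to the right and rows downward; lengths in m; the calibration is good to about 2 mm. A picture is of the moment at which its call begins: read the wrist's pose just before it. get_calibration takes no time and is no camera call.
A pose or a line that the arm cannot do raises Unreachable and nothing moves.
- finish_job(): hands the job in, once; it reports no verdict.
The state is a dict: "time": time; "joints": joint angles; "dq": joint speeds; "joint_torque": joint torques, N m; "tcp_pos": TCP position; "ee_rot": TCP orientation; "force": force on the tool from outside, world axes, zero at the start; "ft_torque": the same for the moment, N m; "width": finger opening in m.
Only numpy, scipy, OpenCV 4.12 (cv2) and the standard library are available. Lean on these libraries where they do the work, as an engineer would, in place of code of your own. Each camera call takes 0.05 s, during which the arm holds its last target.

## Working session

There is one attempt and no reset: what is moved stays moved. The work goes in short steps, each a Python script; the robot and the scene stay as the last script left them, time stands still between calls to the robot, and variables do not carry over. Pictures are saved under pics/ and viewed, and the job is handed in when it is done.

```bash
mkdir -p pics; ls
python3 - <<'E'
from station import *
import cv2,numpy as np
np.set_printoptions(precision=4,suppress=True)
s=sense();print(s)
for n in("scene","side","wrist"):
    im=grab_frame(n);cv2.imwrite(f"pics/{n}0.png",cv2.cvtColor(im,cv2.COLOR_RGB2BGR))
    print(n,get_calibration(n))
E
```

```text
pics
{'time': 0.0, 'joints': array([ 1.2224,  0.4916,  1.5595,  0.    ,  1.0917, -0.1056]), 'dq': array([ 0.0005,  0.0008, -0.0001,  0.002 ,  0.0004, -0.0011]), 'joint_torque': array([ -0.001 , -61.2642, -25.8175,   0.0692,   0.0484,  -0.0001]), 'tcp_pos': array([0.1502, 0.6064, 0.2011]), 'ee_rot': array([ 0.1211,  0.9926, -0.0006, -0.0001]), 'force': array([ 0.031 , -0.1587, -0.5028]), 'ft_torque': array([-0.0016,  0.0392,  0.0102]), 'width': 0.09505826300054661}
scene {'fovy': 54.026380263553435, 'cx': 255.70609202144942, 'cy': 192.0216466759447, 'distortion': array([-0.1255,  0.    ,  0.    ,  0.    ,  0.    ]), 'pose': array([[-0.3058,  0.5025, -0.8087,  1.4064],
       [ 0.9521,  0.1629, -0.2587,  0.2081],
       [ 0.0018, -0.8491, -0.5282,  0.6617],
       [ 0.    ,  0.    ,  0.    ,  1.    ]])}
side {'fovy': 44.05183204681876, 'cx': 250.99772858353657, 'cy': 188.6544359219798, 'distortion': array([-0.1743,  0.    ,  0.    ,  0.    ,  0.    ]), 'pose': array([[ 0.8332, -0.2582,  0.489 , -0.1161],
       [-0.5527, -0.4138,  0.7233, -1.0249],
       [ 0.0156, -0.873 , -0.4875,  0.7518],
       [ 0.    ,  0.    ,  0.    ,  1.    ]])}
wrist {'fovy': 61.384722678501895, 'cx': 264.06103534463637, 'cy': 193.4030709793835, 'distortion': array([-0.0532,  0.    ,  0.    ,  0.    ,  0.    ]), 'mount': array([[-0.0011, -0.9609, -0.2769,  0.0769],
       [ 1.    , -0.0009, -0.0009, -0.0002],
       [ 0.0006, -0.2769,  0.9609, -0.1829],
       [ 0.    ,  0.    ,  0.    ,  1.    ]])}
```

View pics/scene0.png

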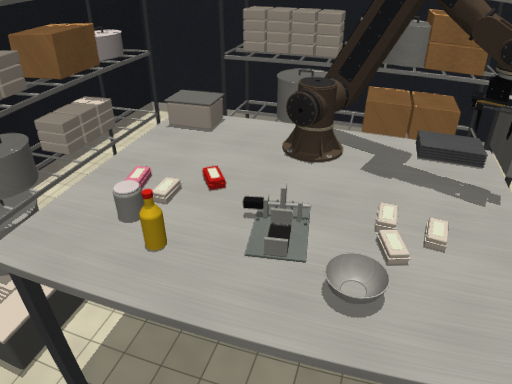

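View pics/side0.png

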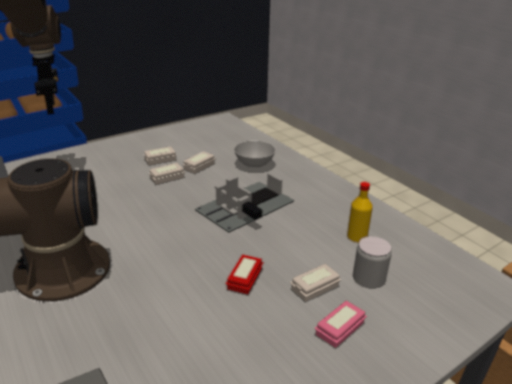

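View pics/wrist0.png

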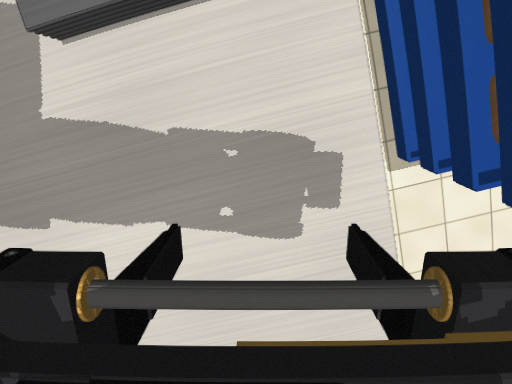

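```bash
cat > h.py <<'E'
from station import *
import cv2,numpy as np
from scipy.spatial.transform import Rotation as R
np.set_printoptions(precision=4,suppress=True)
def K(c):
    f=192/np.tan(np.radians(c['fovy'])/2); return np.array([[f,0,c['cx']],[0,f,c['cy']],[0,0,1.]])
def campose(n,s=None):
    c=get_calibration(n)
    if n!='wrist': return c,c['pose']
    T=np.eye(4);T[:3,:3]=R.from_quat(s['ee_rot']).as_matrix();T[:3,3]=s['tcp_pos'];return c,T@c['mount']
def px2w(n,uv,z,s=None,c=None,P=None):
    if P is None: c,P=campose(n,s)
    u=cv2.undistortPoints(np.float64(uv).reshape(-1,1,2),K(c),c['distortion']).reshape(-1,2)
    d=np.c_[u,np.ones(len(u))]@P[:3,:3].T; o=P[:3,3]
    return o+d*((z-o[2])/d[:,2])[:,None]
def w2px(n,X,s=None,c=None,P=None):
    if P is None: c,P=campose(n,s)
    X=np.atleast_2d(X); Q=np.linalg.inv(P)
    return cv2.projectPoints(np.float64(X),cv2.Rodrigues(Q[:3,:3])[0],Q[:3,3],K(c),c['distortion'])[0].reshape(-1,2)
def down(yaw):  # tool pointing down; tool y axis (jaws) at angle yaw in world
    y=np.array([np.cos(yaw),np.sin(yaw),0]);z=np.array([0,0,-1.]);x=np.cross(y,z)
    return R.from_matrix(np.c_[x,y,z]).as_quat()
def shot(n,name,crop=None,k=1):
    s=sense();im=grab_frame(n);b=cv2.cvtColor(im,cv2.COLOR_RGB2BGR)
    cv2.imwrite(f"pics/{name}_raw.png",b); np.savez(f"pics/{name}.npz",tcp_pos=s['tcp_pos'],ee_rot=s['ee_rot'])
    if crop: b=b[crop[1]:crop[3],crop[0]:crop[2]]
    cv2.imwrite(f"pics/{name}.png",cv2.resize(b,None,fx=k,fy=k,interpolation=cv2.INTER_CUBIC))
    return s
E
python3 - <<'E'
from h import *
print(px2w('scene',[(166,187),(387,213),(393,243),(437,230),(137,177),(214,176)],.036))
print(px2w('side',[(316,278),(160,155),(167,172),(200,161)],.036))
print('tin,squeeze,bowl',px2w('scene',[(130,215),(154,245),(355,292)],0.0))
im=cv2.imread('pics/scene0.png')
cv2.imwrite('pics/z1.png',cv2.resize(im[170:300,220:470],None,fx=3.2,fy=3.2,interpolation=cv2.INTER_CUBIC))
im=cv2.imread('pics/side0.png')
cv2.imwrite('pics/z2.png',cv2.resize(im[140:240,130:310],None,fx=4.4,fy=4.4,interpolation=cv2.INTER_CUBIC))
# carrier: base plate corners in scene
print(px2w('scene',[(263,197),(312,203),(308,257),(248,250)],0.008))
E
```

```text
[[ 0.5087 -0.3838  0.036 ]
 [ 0.4405  0.3036  0.036 ]
 [ 0.5786  0.3225  0.036 ]
 [ 0.4834  0.4437  0.036 ]
 [ 0.4809 -0.5123  0.036 ]
 [ 0.3943 -0.2639  0.036 ]]
[[ 0.4941 -0.4004  0.036 ]
 [ 0.4632  0.4123  0.036 ]
 [ 0.4288  0.278   0.036 ]
 [ 0.5607  0.2935  0.036 ]]
tin,squeeze,bowl [[ 0.6393 -0.442   0.    ]
 [ 0.7406 -0.2969  0.    ]
 [ 0.7468  0.2439  0.    ]]
[[ 0.4272 -0.0805  0.008 ]
 [ 0.4132  0.0766  0.008 ]
 [ 0.6667  0.1138  0.008 ]
 [ 0.6878 -0.0428  0.008 ]]
```

View pics/z1.png

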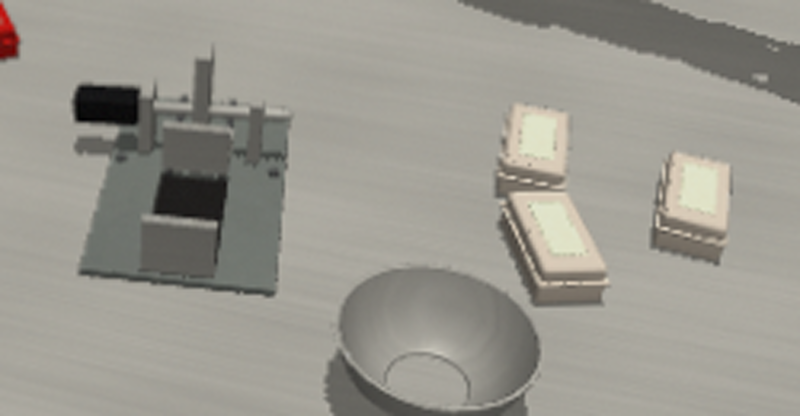

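View pics/z2.png

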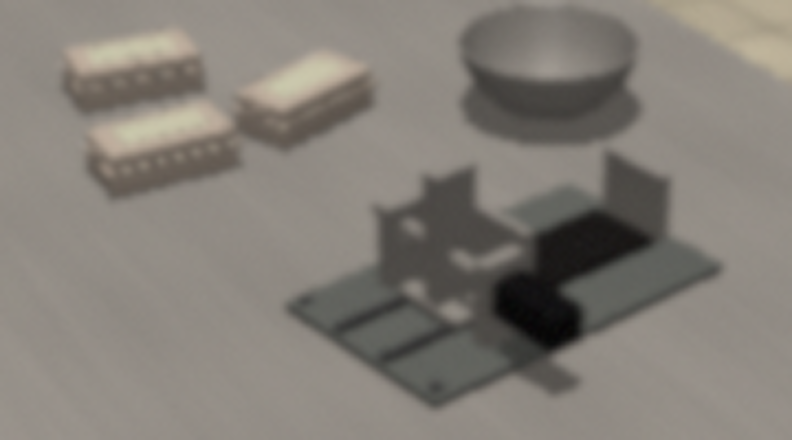

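Run:
```python
from h import *
q=down(np.radians(98))
movep([0.40,0.33,0.3],q); shot('wrist','w1')
movep([0.42,0.0,0.3],q); shot('wrist','w2')
movep([0.42,-0.35,0.3],q); shot('wrist','w3')
print(sense()['time'],sense()['tcp_pos'])
```

```text
4.3 [ 0.4205 -0.3489  0.3002]
```

View pics/w1.png

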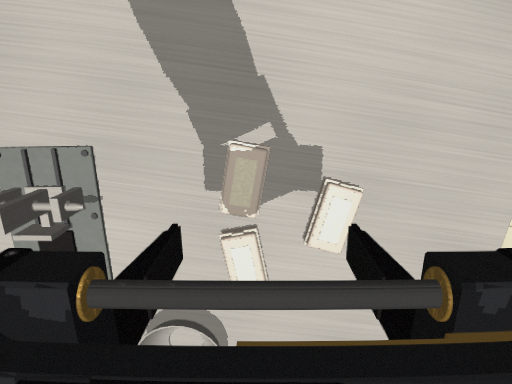

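View pics/w2.png

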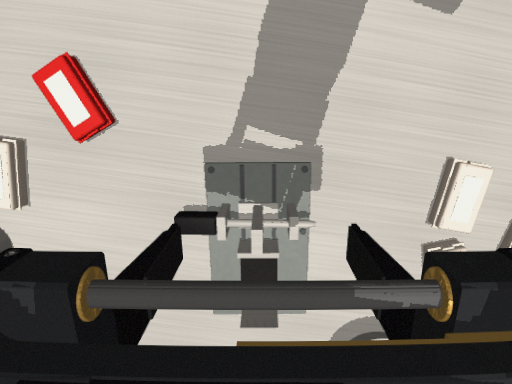

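View pics/w3.png

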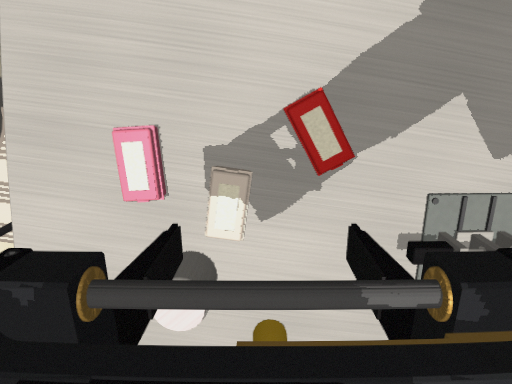

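Run:
```python
from h import *
q=down(np.radians(98))
movep([0.54,-0.36,0.3],q); shot('wrist','w4',k=1.5)
movep([0.60,0.0,0.25],q); shot('wrist','w5',k=1.5)
movep([0.56,0.33,0.3],q); shot('wrist','w6',k=1.5)
print(sense()['time'],sense()['tcp_pos'])
```

```text
7.6417 [0.5606 0.3287 0.2998]
```

View pics/w4.png

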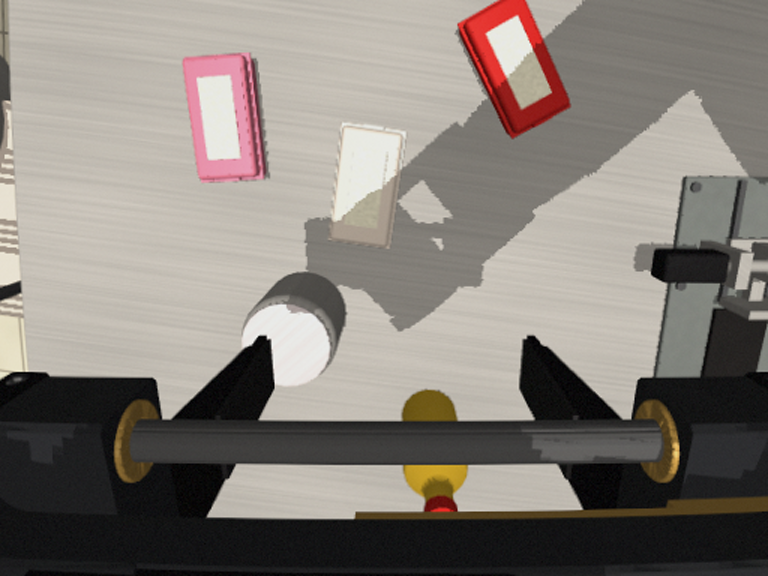

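View pics/w5.png

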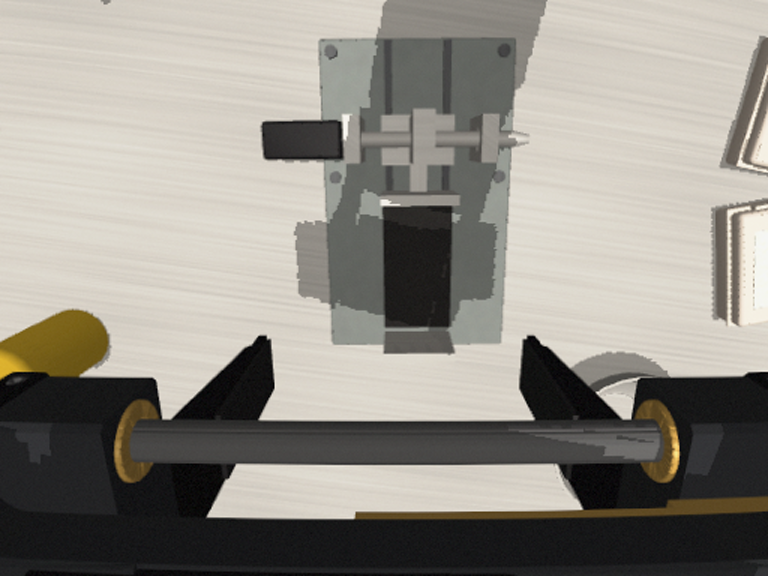

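View pics/w6.png

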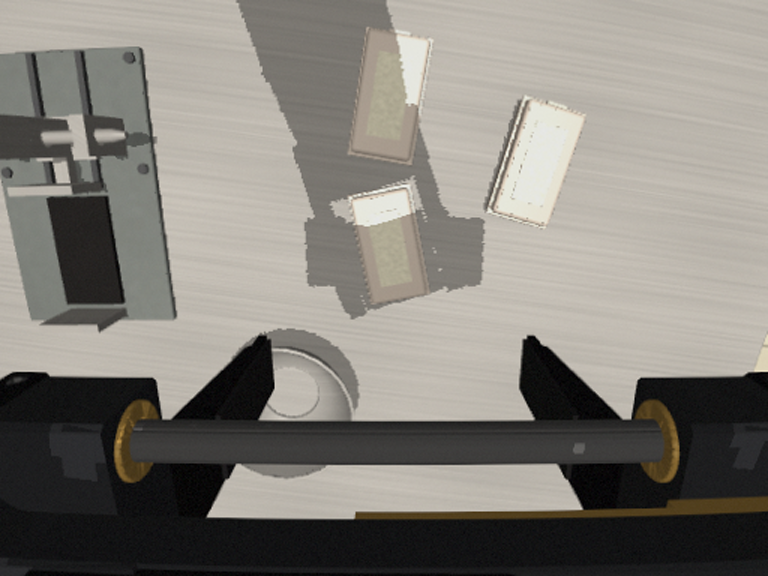

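Run:
```python
from h import *
a=cv2.imread('pics/w6_raw.png')[10:215,215:405]; b=cv2.imread('pics/w4_raw.png')[70:175,205:285]; c=cv2.imread('pics/w5_raw.png')[10:245,160:380]
cv2.imwrite('pics/za.png',cv2.resize(a,None,fx=2.9,fy=2.9,interpolation=cv2.INTER_CUBIC))
cv2.imwrite('pics/zb.png',cv2.resize(b,None,fx=5,fy=5,interpolation=cv2.INTER_CUBIC))
cv2.imwrite('pics/zc.png',cv2.resize(c,None,fx=2.5,fy=2.5,interpolation=cv2.INTER_CUBIC))
```

```text
(no output)
```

View pics/za.png

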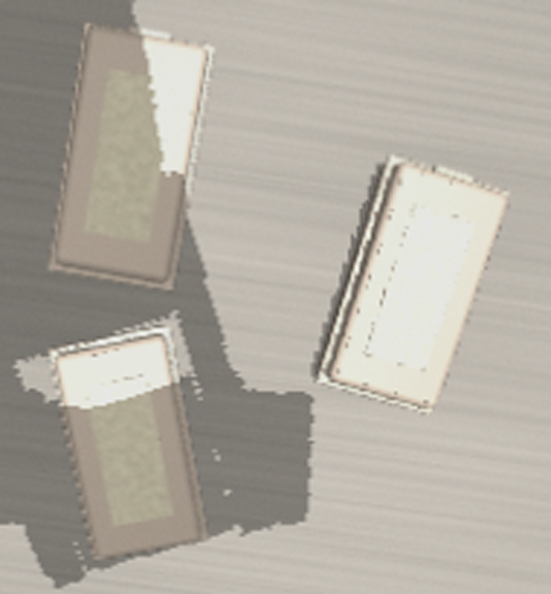

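View pics/zb.png

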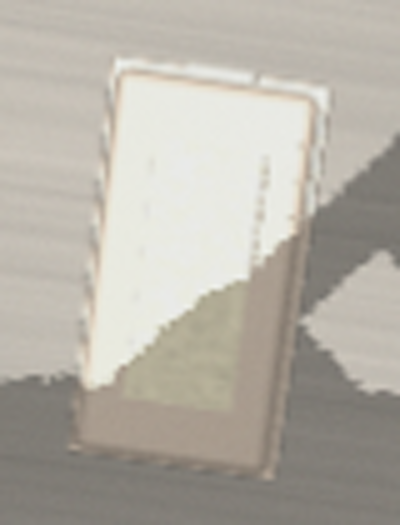

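View pics/zc.png

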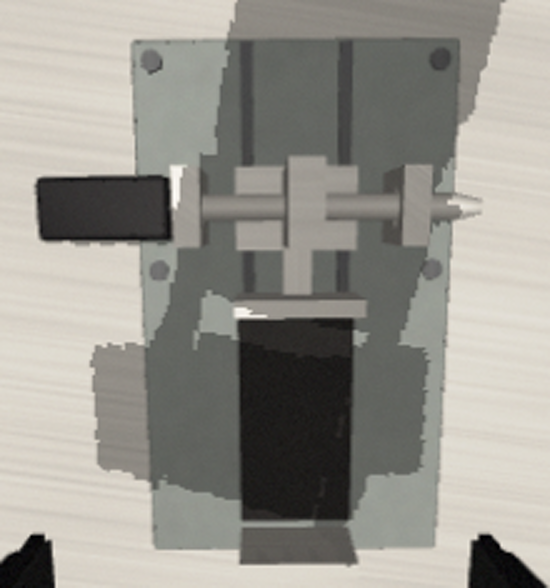

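```bash
cat > fit.py <<'E'
from h import *
from scipy.optimize import least_squares
class S(dict): pass
def view(name):
    z=np.load(f'pics/{name}.npz'); return campose('wrist',{'tcp_pos':z['tcp_pos'],'ee_rot':z['ee_rot']})
def fit(name,px,obj,x0,size=None):
    """obj Nx3 local pts; px Nx2; solve x,y,yaw"""
    c,P=view(name); obj=np.float64(obj)
    def pts(p):
        r=R.from_euler('z',p[2]).as_matrix(); return obj@r.T+[p[0],p[1],0]
    f=lambda p:(w2px(0,pts(p),c=c,P=P)-px).ravel()
    r=least_squares(f,x0); return r.x,f(r.x).reshape(-1,2)
def carton(name,px,top=.036,L=(.11,.06)):
    """px corners in order along: c0,c1 short side, c1,c2 long, ..."""
    c,P=view(name); W=px2w(0,px,top,c=c,P=P)
    ctr=W.mean(0); d=(W[2]-W[1]+W[3]-W[0])/2; e=(W[1]-W[0]+W[2]-W[3])/2
    return ctr[:2],np.arctan2(d[1],d[0]),np.linalg.norm(d),np.linalg.norm(e)
E
python3 - <<'E'
from fit import *
za=lambda p:np.float64(p)/2.9+[215,10]
for n,p in dict(A=[(92,28),(210,47),(172,285),(57,266)],B=[(57,352),(165,332),(204,538),(98,555)],C=[(402,165),(508,192),(433,405),(330,377)]).items():
    r=carton('w6',za(p));print(n,r[0],np.degrees(r[1]),r[2:])
r=carton('w4',np.float64([(122,72),(327,97),(270,470),(80,440)])/5+[205,70]);print('D',r[0],np.degrees(r[1]),r[2:])
zc=lambda p:np.float64(p)/2.5+[160,10]
px=[(133,41),(460,39),(435,547),(155,548),(348,521),(242,521),(189,206),(418,206),(307,203)]
ob=np.array([(-80,-80,8),(-80,80,8),(185,80,8),(185,-80,8),(165,30,14),(165,-30,14),(0,-50,70),(0,50,70),(0,0,115)])/1000
x,e=fit('w5',zc(px),ob,[.5,0,.15]);print('carrier',x,np.degrees(x[2]));print(e)
c,P=view('w5')
W=px2w(0,zc([(38,178),(168,178),(170,240),(42,240)]),.062,c=c,P=P)
r=R.from_euler('z',-x[2]).as_matrix();print((W-[x[0],x[1],0])@r.T)
# scene check
c,P=campose('scene'); r=r.T
print(w2px(0,ob[:4]@r.T+[x[0],x[1],0],c=c,P=P))
E
```

```text
A [0.4401 0.3067] -1.4390685529730745 (np.float64(0.10267995520381111), np.float64(0.05286355395012091))
B [0.5701 0.3238] 18.612447207375947 (np.float64(0.10209069863590386), np.float64(0.052547616748399355))
C [0.4769 0.4455] -7.987432139845084 (np.float64(0.10035306763471614), np.float64(0.05134261584276958))
D [ 0.4995 -0.3918] -0.5063855043739559 (np.float64(0.10022721670454426), np.float64(0.0540243645023094))
carrier [0.5129 0.0043 0.1442] 8.25952067473687
[[-0.6931 -0.6388]
 [ 0.9529 -0.4607]
 [ 0.2675  0.7526]
 [-0.6046  1.0866]
 [ 0.6607 -0.3501]
 [-0.4153 -0.0703]
 [-0.9817  0.3336]
 [ 0.1345 -0.1486]
 [ 0.6021  0.0211]]
[[-0.0132 -0.1156  0.062 ]
 [-0.0124 -0.0585  0.062 ]
 [ 0.014  -0.0585  0.062 ]
 [ 0.0133 -0.1158  0.062 ]]
[[259.5819 199.5946]
 [310.0177 204.2671]
 [305.1722 261.1467]
 [243.5666 254.2855]]
```

```bash
cat > car.py <<'E'
from fit import *
C0=np.array([.5129,.0043]); CY=.1442
def cw(x,y,z): # carrier->world
    c,s=np.cos(CY),np.sin(CY); return np.array([C0[0]+c*x-s*y,C0[1]+s*x+c*y,z])
def wc(p):
    d=np.array(p)[:2]-C0;c,s=np.cos(CY),np.sin(CY);return np.array([c*d[0]+s*d[1],-s*d[0]+c*d[1],p[2]])
def fc(f): # force to carrier axes
    c,s=np.cos(CY),np.sin(CY);return np.array([c*f[0]+s*f[1],-s*f[0]+c*f[1],f[2]])
def near(pos,yaw):
    best=None
    for k in (0,np.pi,-np.pi):
        q=down(yaw+k);j=inverse_kinematics(pos,q)
        if j is not None:
            d=abs(j[5]); 
            if best is None or d<best[0]: best=(d,q,j)
    return best
def st(m=''):
    s=sense();print(m,'t',round(s['time'],2),'carr',wc(s['tcp_pos'])*1000,'Fc',fc(s['force']),'w',round(s['width']*1000,2))
    return s
E
python3 - <<'E'
from car import *
d,q,j=near(cw(0,-.0885,.2),CY);print(j)
movep(cw(0,-.0885,.15),q); gripper_to(.055)
servo_line(cw(0,-.0885,.08)); st('up')
servo_line(cw(0,-.0885,.049),velocity=.06); st('down')
gripper_to(0.02,effort=40); st('closed'); wait(.3); st()
shot('wrist','g1',k=1.5)
E
```

```text
[-0.2813  0.3614  1.7877 -0.      0.9925 -0.4255]
up t 10.72 carr [  0.2784 -88.6272  80.3848] Fc [-0.3138 -0.7391 -0.0422] w 55.01
down t 11.39 carr [  0.0079 -88.5169  48.882 ] Fc [ 0.228   0.4906 -0.2442] w 55.06
closed t 12.18 carr [  0.0069 -88.5059  48.9943] Fc [-0.1831  0.1023  0.3271] w 20.36
 t 12.47 carr [  0.0007 -88.4913  48.9922] Fc [0.6056 0.1533 0.5081] w 20.17
```

View pics/g1.png

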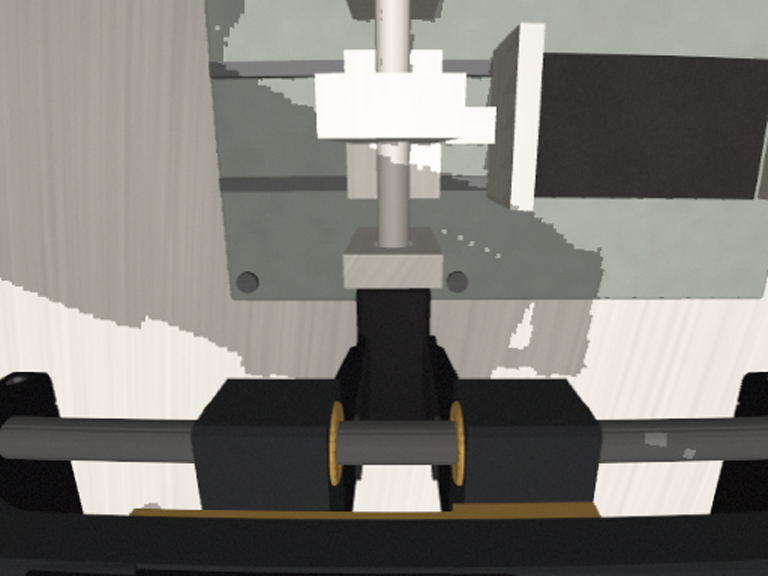

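Run:
```python
from car import *
gripper_to(0.0,effort=40); st('closed')
shot('side','s1',(180,150,330,250),5);shot('scene','s2',(200,150,350,250),5)
shot('wrist','g2',k=1.5)
```

```text
closed t 13.1 carr [ -0.0026 -88.4947  49.015 ] Fc [-0.2065  0.0651  0.2406] w 0.36
```

View pics/s1.png

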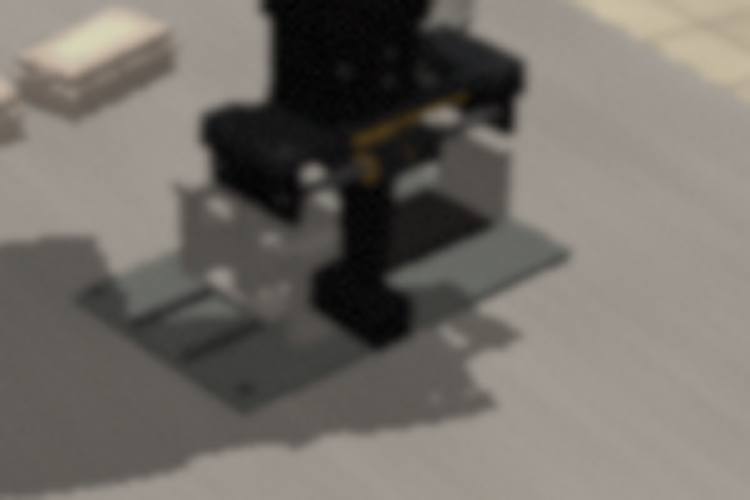

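View pics/s2.png

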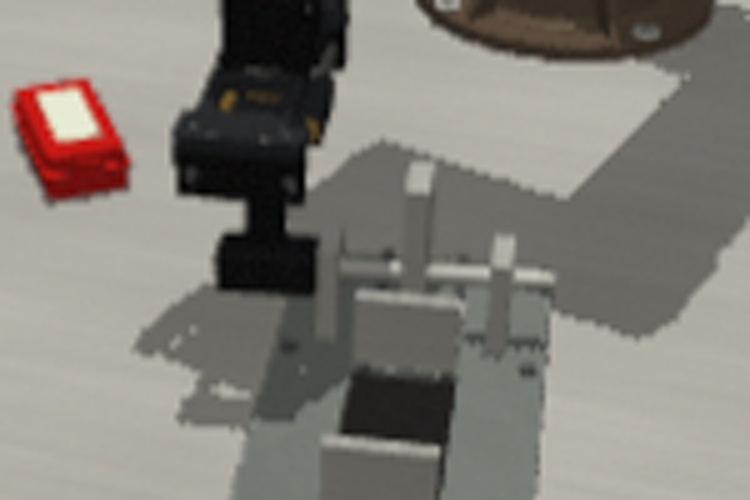

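View pics/g2.png

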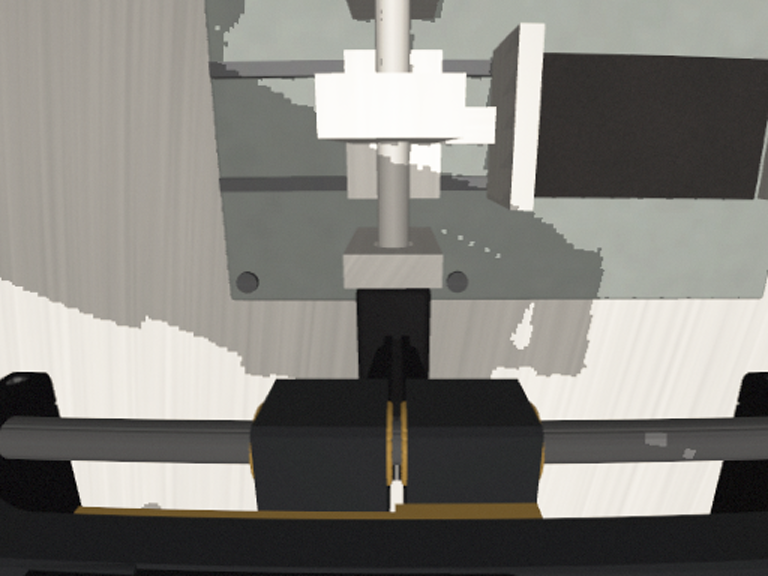

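Run:
```python
import station
from car import *
print(station.finger_overhang, finger_overhang() if callable(finger_overhang) else '')
c,P=campose('scene')
print(w2px(0,[cw(0,-.0885,.038),cw(0,-.0885,.062),cw(0,-.1165,.062),cw(0,-.0585,.062)],c=c,P=P))
c,P=campose('side')
print(w2px(0,[cw(0,-.0885,.038),cw(0,-.0885,.062),cw(0,-.1165,.062),cw(0,-.0585,.062)],c=c,P=P))
```

```text
0.011 
[[252.5917 205.3509]
 [252.57   198.5568]
 [243.2006 197.686 ]
 [262.6841 199.4957]]
[[252.0669 212.603 ]
 [252.2103 205.3512]
 [258.9715 209.3459]
 [245.1653 201.187 ]]
```

Run:
```python
from car import *
c=get_calibration('wrist')
for z in (.02,.011,0,-.008,-.015,-.03): print(z,w2px(0,[(0,-.0475,z),(0,.0475,z),(.01,-.0475,z),(.01,0,z)],c=c,P=c['mount']).round(1).tolist())
```

```text
0.02 [[191.9, 220.5], [333.4, 220.4], [190.9, 206.4], [262.6, 206.4]]
0.011 [[188.9, 225.5], [336.2, 225.4], [187.8, 210.9], [262.5, 210.9]]
0 [[184.9, 232.2], [340.0, 232.1], [183.7, 216.9], [262.4, 216.9]]
-0.008 [[181.7, 237.5], [343.1, 237.4], [180.4, 221.7], [262.3, 221.7]]
-0.015 [[178.7, 242.6], [345.9, 242.5], [177.3, 226.2], [262.2, 226.2]]
-0.03 [[171.5, 254.6], [352.8, 254.5], [169.9, 237.1], [262.0, 237.2]]
```

Run:
```python
from car import *
servo_line(cw(0,-.0885,.12)); q=sense()['ee_rot']
servo_line(cw(0,-.26,.12),velocity=.2); servo_line(cw(0,-.26,.02),velocity=.1)
print(servo_line(cw(0,-.26,-.03),velocity=.02,stop_force=4)); st()
```

```text
True
 t 17.59 carr [   0.0283 -260.014   -12.677 ] Fc [-0.777   0.6294  7.3879] w 0.45
```

```bash
cat >> car.py <<'E'
TIP=.0126
def ct(x,y,tip): return cw(x,y,tip-TIP)   # carrier x,y, fingertip height -> TCP target
E
python3 - <<'E'
from car import *
servo_line(cw(0,-.26,.09),velocity=.2);gripper_to(.055);servo_line(cw(0,-.0885,.09),velocity=.2)
servo_line(ct(0,-.0885,.038),velocity=.06,stop_force=6); st('down')
gripper_to(0.0,effort=40); st('closed'); wait(.3); st()
E
```

```text
down t 21.52 carr [  0.1875 -88.5939  25.7341] Fc [-0.9239 -0.579   0.0286] w 55.07
closed t 22.09 carr [ -0.3085 -88.494   25.5171] Fc [-3.1409 -0.5919  3.9218] w 28.06
 t 22.39 carr [ -0.2802 -88.4766  25.4625] Fc [-4.4711 -0.0007  5.0131] w 27.63
```

Run:
```python
from car import *
b=sense();
def probe(dx,dz):
    servo_line(ct(dx,-.0885,.038+dz),velocity=.02); wait(.15); s=sense(); print(dx*1e3,dz*1e3,wc(s['tcp_pos'])*1e3,fc(s['force']),s['ft_torque'])
for dx in (0,-.001,-.002,-.003): probe(dx,0)
for dz in (.001,.002,.003,.004): probe(-.001,dz)
```

```text
0.0 0.0 [ -0.2729 -88.4815  25.4577] [-4.1693 -0.6743  4.9675] [-0.3116  0.8326  0.0056]
-1.0 0.0 [ -0.609  -88.5853  25.4905] [0.3553 0.5603 2.9754] [ 0.0958 -0.1063 -0.0624]
-2.0 0.0 [ -1.5397 -88.6549  25.4811] [4.5562 0.6968 1.317 ] [ 0.072  -0.7751 -0.2424]
-3.0 0.0 [ -2.0502 -88.7602  25.6538] [5.9048 1.7634 2.0189] [ 0.1554 -1.168  -0.3707]
-1.0 1.0 [ -1.471  -88.3616  26.0764] [ 0.7597 -0.6566 -5.4861] [-0.5201 -0.1871 -0.1159]
-1.0 2.0 [ -1.3489 -88.3347  27.2744] [-1.1912 -1.2599 -5.4549] [-0.556   0.1482  0.2314]
-1.0 3.0 [ -1.054  -88.432   28.4096] [-1.0356  0.8778 -4.254 ] [-0.4182  0.1997  0.2281]
-1.0 4.0 [ -0.9745 -88.4978  29.4267] [-1.4148  0.4838 -4.9711] [-0.2651  0.2004  0.1227]
```

Run:
```python
from car import *
servo_line(ct(-.0011,-.0885,.040),velocity=.02);st()
print(servo_line(ct(-.0011,-.13,.040),velocity=.06,stop_force=15));st()
print(servo_line(ct(-.0011,-.285,.040),velocity=.15,stop_force=15));st()
wait(.25)
shot('side','s3',(180,150,380,300),4)
```

```text
t 25.85 carr [ -0.779  -88.6636  27.4689] Fc [ 0.2903 -0.6131 -2.4026] w 27.85
False
 t 26.69 carr [  -1.2332 -129.851    27.3631] Fc [ 0.9147 -0.1433 -2.8546] w 27.75
False
 t 27.88 carr [  -1.1049 -284.1278   27.358 ] Fc [-0.2213  0.5702 -1.6954] w 28.14
```

View pics/s3.png

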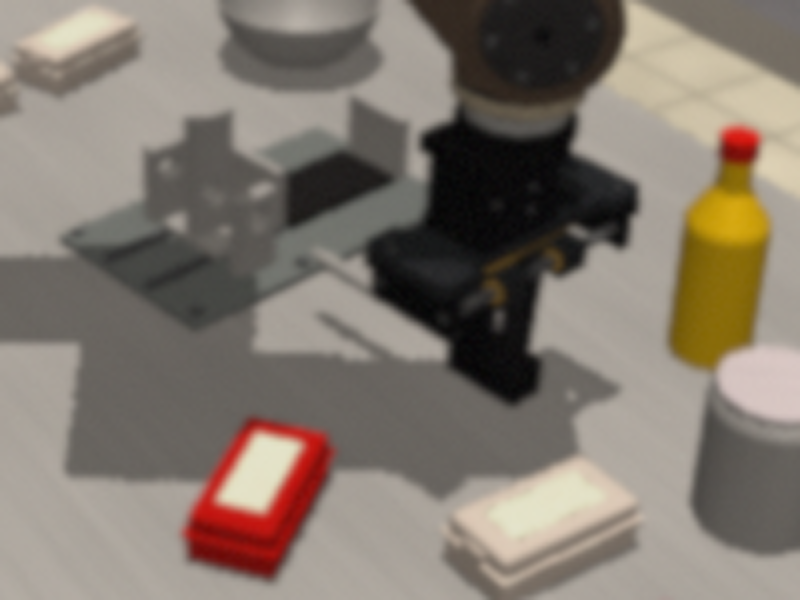

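Run:
```python
from car import *
servo_line(ct(-.0011,-.285,.012),velocity=.08)
print(servo_line(ct(-.0011,-.285,.002),velocity=.02,stop_force=4));st('laid')
gripper_to(.05);st('rel')
servo_line(ct(-.0011,-.285,.12),velocity=.2)
shot('wrist','w7',k=1.5)
# fence
d,q,j=near(ct(0,0,.2),CY+np.pi/2)
movep(ct(0,0,.16),q);gripper_to(.045);shot('wrist','w8',k=1.5)
st()
```

```text
True
laid t 29.06 carr [  -0.8847 -285.1011   -6.7571] Fc [0.1665 1.0754 2.2526] w 27.58
rel t 29.68 carr [  -1.3867 -284.7619   -7.3148] Fc [ 0.0486  0.1971 -0.035 ] w 50.19
 t 32.64 carr [ -0.0255  -0.0973 147.3776] Fc [-0.3792 -0.7719 -0.7849] w 44.88
```

View pics/w7.png

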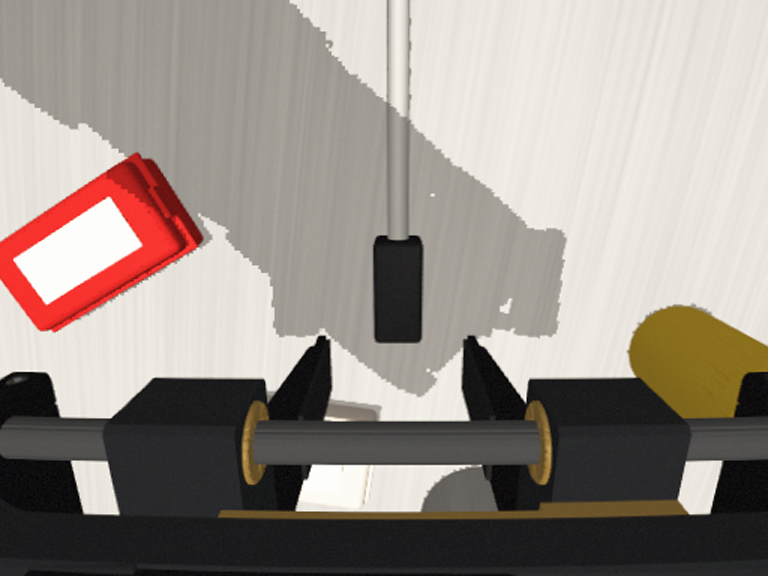

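View pics/w8.png

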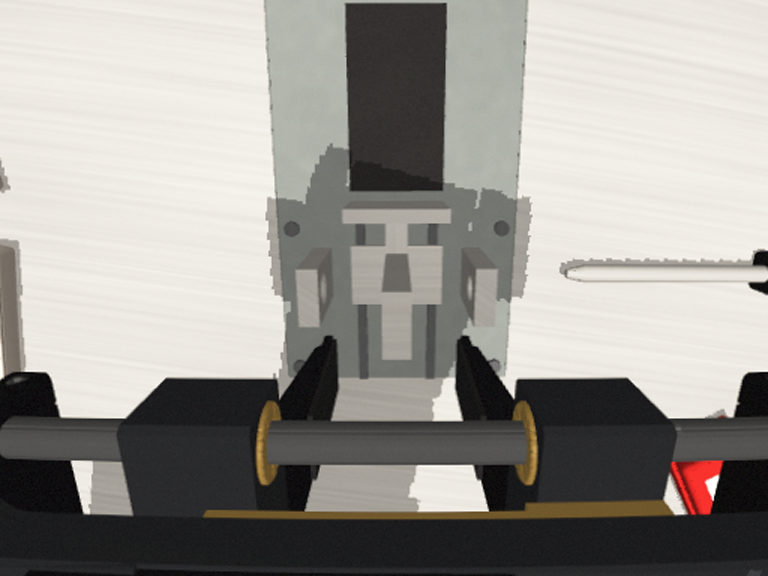

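Run:
```python
from car import *
print(servo_line(ct(0,0,.080),velocity=.1,stop_force=8));st()
gripper_to(0,effort=40);st('grip')
print(servo_line(ct(-.055,0,.080),velocity=.06,stop_force=14));st('back');wait(.25)
gripper_to(.045);st('rel')
servo_line(cw(-.05,0,.17),velocity=.2)
```

```text
False
 t 33.59 carr [ 0.2398 -0.0624 67.81  ] Fc [ 0.1652 -0.8211  0.578 ] w 44.72
grip t 34.2 carr [ 0.0276 -0.0922 67.5299] Fc [-0.8051 -0.8503  2.539 ] w 13.76
True
back t 34.99 carr [-50.214   -0.2535  67.5725] Fc [0.7334 2.7499 2.7252] w 14.23
rel t 35.98 carr [-48.7332  -0.6646  67.5791] Fc [ 0.1708  0.371  -0.863 ] w 44.7
```

```bash
cat > pick.py <<'E'
from car import *
def pick(ctr,yaw,dx=0):
    p=np.array([ctr[0]+dx*np.cos(yaw),ctr[1]+dx*np.sin(yaw)])
    d,q,j=near(np.r_[p,.1],yaw+np.pi/2)
    movep(np.r_[p,.15],q);gripper_to(.085);shot('wrist','prepick',k=1.5)
    servo_line(np.r_[p,.05-TIP],velocity=.2)
    hit=servo_line(np.r_[p,.006-TIP],velocity=.06,stop_force=8)
    s=st('down hit=%s'%hit)
    gripper_to(0,effort=35);wait(.1);st('grip')
    servo_line(np.r_[p,.25],velocity=.25);st('lift')
def place(n):
    d,q,j=near(ct(.11,0,.22),CY+np.pi/2)
    movep(ct(.11,0,.25),q); st('above')
def lower(n):
    z=.014+.036*n+.006
    servo_line(ct(.11,0,z+.015),velocity=.15);wait(.15)
    hit=servo_line(ct(.11,0,z-.012),velocity=.025,stop_force=4);st('placed hit=%s expect TCPz %.1f'%(hit,(z-TIP)*1e3))
def release():
    gripper_to(.085);st('rel');s=sense()['tcp_pos'];servo_line([s[0],s[1],.25],velocity=.25)
E
python3 - <<'E'
from pick import *
im0=cv2.imread('pics/scene0.png');shot('scene','sc1')
pick([.4995,-.3918],np.radians(-.5)); place(0)
shot('wrist','p1',k=1.5);shot('side','p2',(170,100,330,240),4)
E
```

```text
down hit=False t 40.63 carr [ -70.0713 -390.1727   -6.4467] Fc [-0.5808  0.2163  0.3615] w 84.85
grip t 41.27 carr [ -70.1195 -390.2528   -6.3729] Fc [ 0.1786 -0.8271  2.3512] w 59.54
lift t 42.44 carr [ -70.5591 -389.5701  248.518 ] Fc [ 0.4989 -0.6237 -2.7466] w 59.62
above t 44.02 carr [109.9507  -1.0453 237.3398] Fc [-0.6189  0.5609 -2.6134] w 60.0
```

View pics/sc1.png

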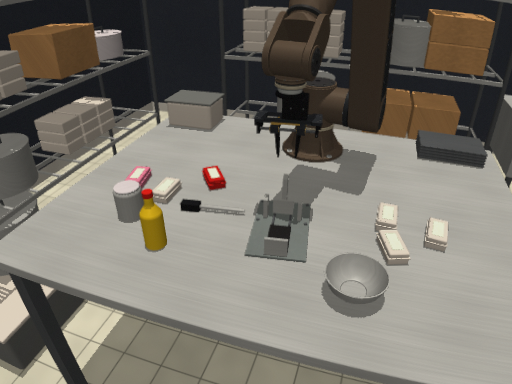

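View pics/prepick.png

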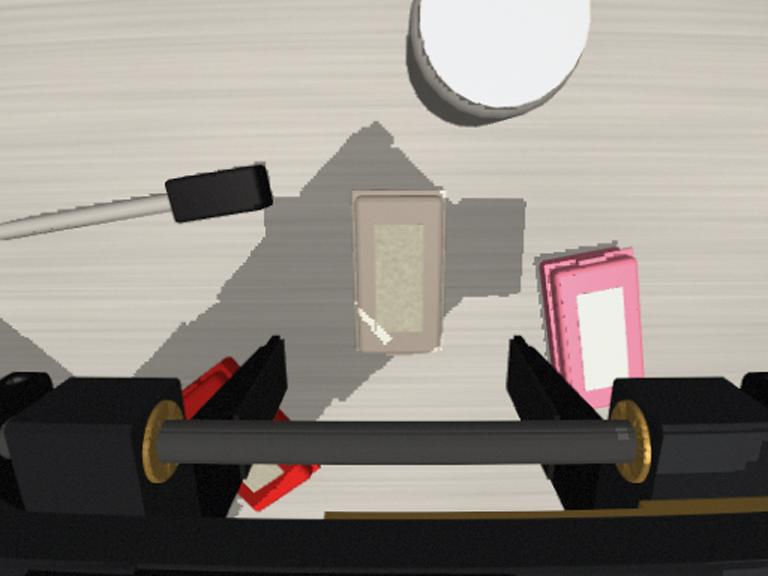

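View pics/p1.png

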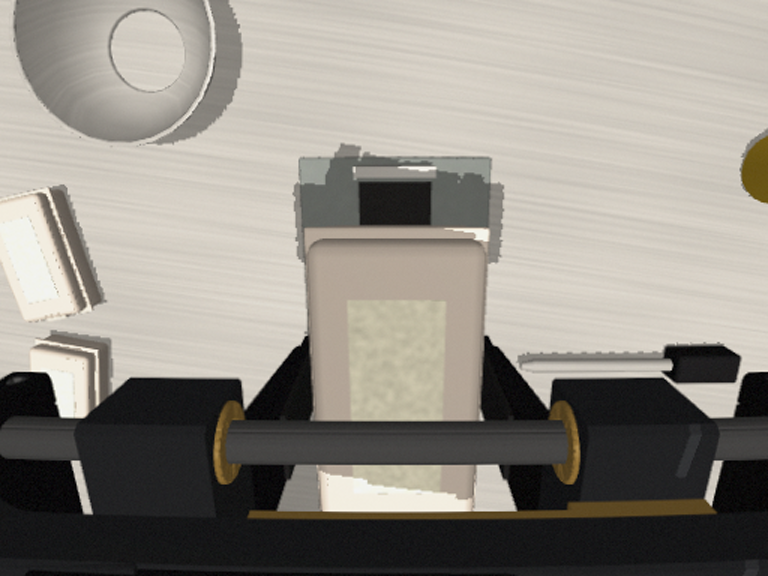

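View pics/p2.png

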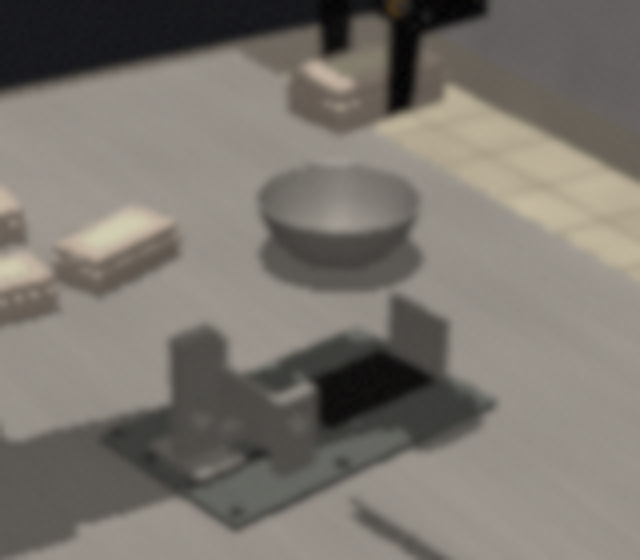

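Run:
```python
from car import *
r=carton('prepick',np.float64([(356,197),(443,197),(441,352),(359,352)])/1.5);print(r[0],np.degrees(r[1]),r[2:])
from pick import *
lower(0); release(); shot('wrist','q1',k=1.5); 
servo_line(ct(.11,0,.25),velocity=.2)
```

```text
[ 0.501  -0.3949] 179.7325520961804 (np.float64(0.10132798874982284), np.float64(0.053474005443309235))
placed hit=True expect TCPz 7.4 t 46.52 carr [109.9919   0.0479   7.2861] Fc [0.7846 0.0467 3.2448] w 59.53
rel t 47.18 carr [109.5233   0.1049   7.0103] Fc [0.2464 0.0651 0.1634] w 85.08
```

View pics/q1.png

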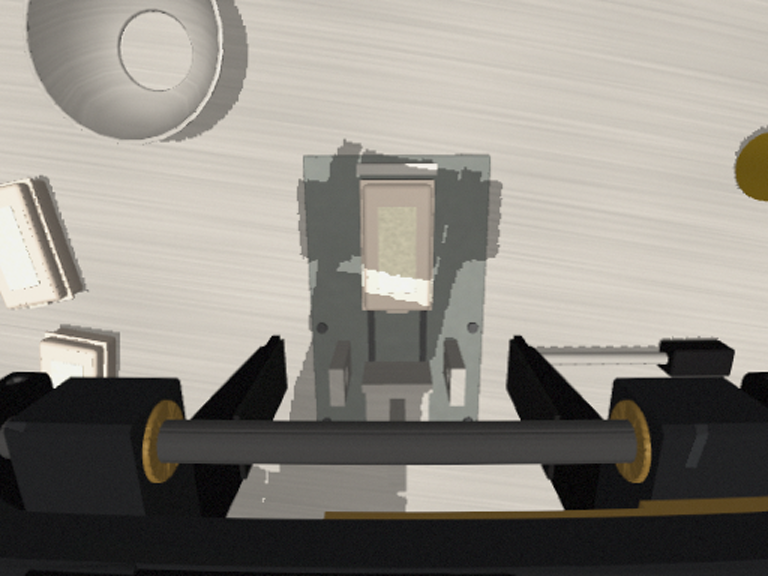

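Run:
```python
from car import *
im=cv2.imread('pics/q1_raw.png')[100:220,215:315];cv2.imwrite('pics/q1z.png',cv2.resize(im,None,fx=5,fy=5,interpolation=cv2.INTER_CUBIC))
r=carton('q1',np.float64([(363,186),(433,186),(430,306),(366,306)])/1.5,top=.05);print(wc(np.r_[r[0],0])*1e3,np.degrees(r[1]-CY),r[2:])
```

```text
[112.3595  -1.9578   0.    ] -180.00482333093086 (np.float64(0.09754301050841617), np.float64(0.05352466807775287))
```

View pics/q1z.png

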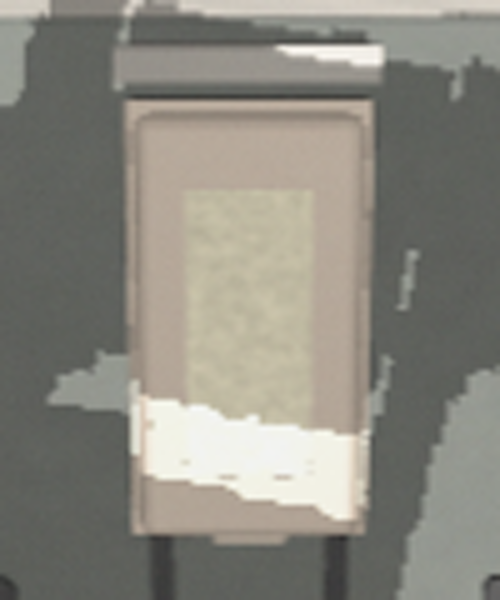

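Run:
```python
from pick import *
for n,c,y in (('vA',[.4401,.3067],-1.4),('vB',[.5701,.3238],18.6),('vC',[.4769,.4455],-8.)):
    p=np.r_[c,.15]; d,q,j=near(p,np.radians(y)+np.pi/2); movep(p,q); shot('wrist',n)
    im=cv2.imread(f'pics/{n}_raw.png')[110:250,190:340];cv2.imwrite(f'pics/{n}.png',cv2.resize(im,None,fx=4,fy=4,interpolation=cv2.INTER_CUBIC))
st()
```

```text
t 52.12 carr [ 28.0645 441.03   150.3178] Fc [ 0.3117 -0.5034 -0.1643] w 85.13
```

View pics/vA.png

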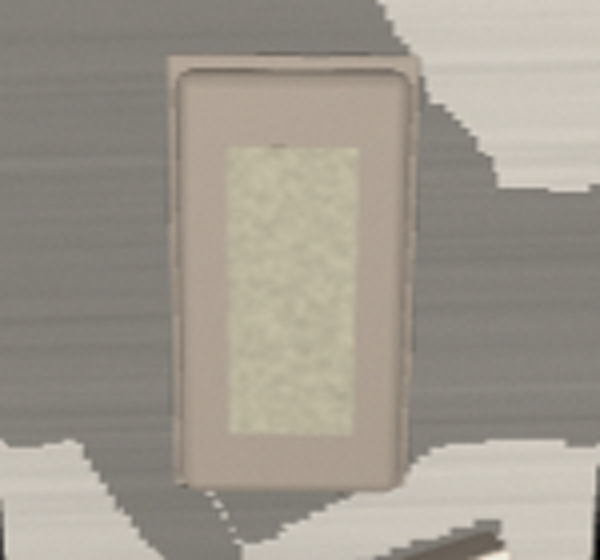

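View pics/vB.png

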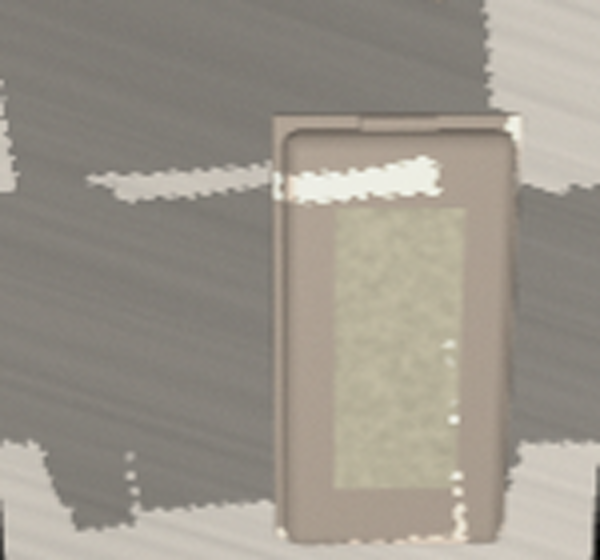

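View pics/vC.png

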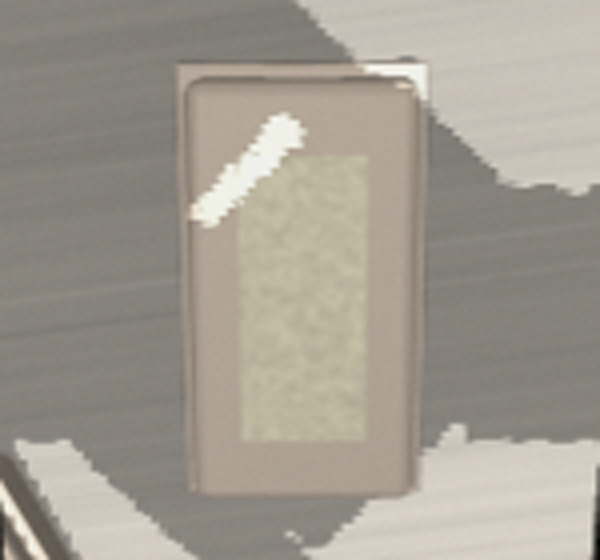

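Run:
```python
from car import *
for n,p in dict(vA=[(179,70),(410,70),(402,488),(186,488)],vB=[(288,130),(514,130),(498,541),(288,541)],vC=[(190,78),(415,80),(412,494),(199,494)]).items():
    r=carton(n,np.float64(p)/4+[190,110]);print(n,r[0],np.degrees(r[1]),r[2:])
```

```text
vA [0.438  0.3056] -1.621582353073338 (np.float64(0.10190237723726617), np.float64(0.05289862931171665))
vB [0.5731 0.3491] 18.585208973791183 (np.float64(0.10238224116436868), np.float64(0.05212365571059868))
vC [0.4763 0.4466] -7.43538747096061 (np.float64(0.10157434093347764), np.float64(0.05196952042476167))
```

Run:
```python
from pick import *
pick([.439,.306],np.radians(-1.5)); place(1); shot('wrist','a1',k=1.5);
```

```text
down hit=False t 54.62 carr [-29.6946 309.2097  -6.4919] Fc [ 0.0475 -0.0341 -0.1789] w 84.85
grip t 55.25 carr [-29.7187 309.2222  -6.4379] Fc [-1.4067 -0.9429  2.714 ] w 59.53
lift t 56.42 carr [-30.3182 308.9899 248.8035] Fc [-0.6359  0.331  -0.8462] w 59.71
above t 58.49 carr [109.9313   0.3787 237.2524] Fc [-0.1204 -0.6046 -2.8196] w 60.04
```

View pics/a1.png

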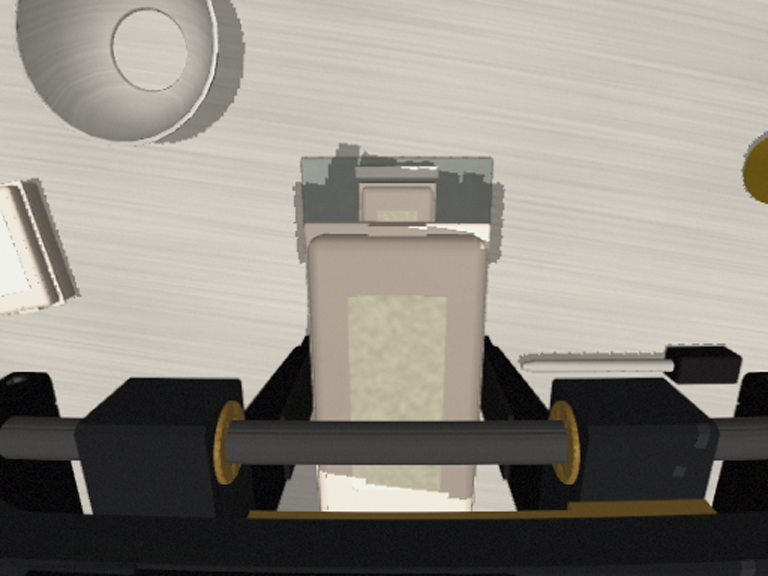

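Run:
```python
from car import *
c,P=view('q1')
for u,z in (((215+50,100+90/5),.06),((215+50,100+45/5),.06),((215+50,100+113/5),.05),((215+50,100+531/5),.05)):
    print(wc(px2w(0,[u],z,c=c,P=P)[0])*1e3)
```

```text
[168.4839  -1.5572  60.    ]
[178.3347  -1.5613  60.    ]
[162.7043  -1.5787  50.    ]
[60.7128 -1.5419 50.    ]
```

Run:
```python
from car import *
c,P=view('q1')
for u,z in (((265,156/1.5),.008),((303/1.5,156/1.5),.008),((490/1.5,156/1.5),.008),((483/1.5,380/1.5),.008),((311/1.5,300/1.5),.008)):
    print(wc(px2w(0,[u],z,c=c,P=P)[0])*1e3)
```

```text
[182.9922  -1.6874   8.    ]
[183.3033  78.2658   8.    ]
[183.1258 -79.944    8.    ]
[-25.5413 -84.1493   8.    ]
[55.605  77.6386  8.    ]
```

```bash
sed -i 's/def lower(n):/def lower(n,dx=-.004):/; s/ct(.11,0,z/ct(.11+dx,0,z/g' pick.py
python3 - <<'E'
from pick import *
lower(1); release(); shot('wrist','a2')
im=cv2.imread('pics/a2_raw.png')[90:230,195:325];cv2.imwrite('pics/a2z.png',cv2.resize(im,None,fx=4,fy=4,interpolation=cv2.INTER_CUBIC))
E
```

```text
placed hit=True expect TCPz 43.4 t 60.7 carr [106.0023   0.0214  43.2785] Fc [-0.4176  1.0922  3.4258] w 59.84
rel t 61.36 carr [105.6025   0.0917  43.0911] Fc [-0.7556  1.2942  0.1034] w 84.86
```

View pics/a2z.png

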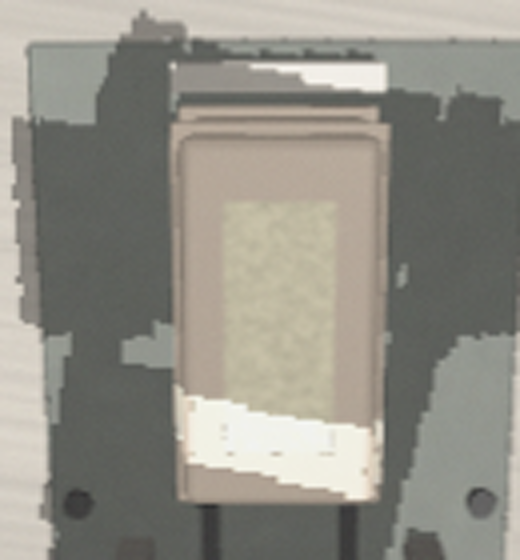

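Run:
```python
from pick import *
pick([.4766,.446],np.radians(-7.7)); place(2); shot('wrist','c1',k=1.5)
```

```text
down hit=False t 66.1 carr [ 27.71   442.4096  -6.3934] Fc [0.0934 0.1399 0.6728] w 84.96
grip t 66.73 carr [ 27.6179 442.3903  -6.4067] Fc [-0.1533  0.2584  2.1856] w 60.0
lift t 67.91 carr [ 27.0495 442.0118 248.5319] Fc [-0.2582  0.7417 -3.0115] w 59.84
above t 69.76 carr [110.0302   0.5365 237.2109] Fc [ 0.3149  0.3848 -2.7917] w 59.79
```

View pics/c1.png

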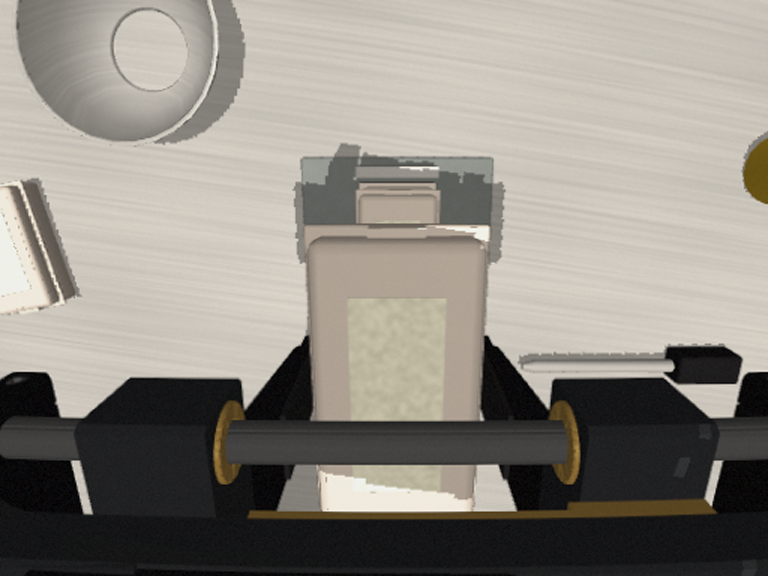

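View pics/prepick.png

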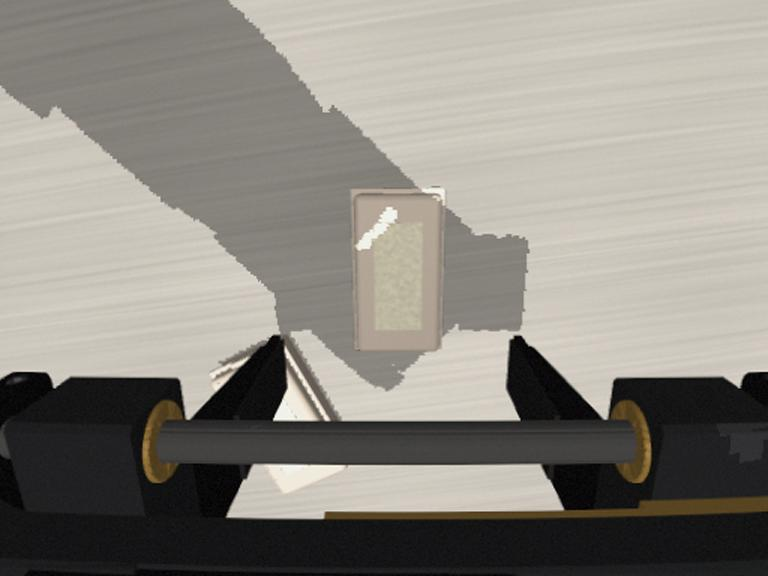

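C is held squarely (far edge at row 224, as for the others). Place it and fetch B.

Run:
```python
from pick import *
lower(2,-.003); release(); shot('wrist','c2')
p=np.r_[[.573,.349],.15];d,q,j=near(p,np.radians(18.6)+np.pi/2);movep(p,q);shot('wrist','vB2')
for n in('c2','vB2'):
    im=cv2.imread(f'pics/{n}_raw.png')[60:250,160:350];cv2.imwrite(f'pics/{n}.png',cv2.resize(im,None,fx=3,fy=3,interpolation=cv2.INTER_CUBIC))
st()
```

```text
placed hit=True expect TCPz 79.4 t 71.72 carr [107.0044  -0.0137  79.3209] Fc [-0.3596  0.6255  3.124 ] w 59.8
rel t 72.38 carr [106.4681   0.1049  78.8556] Fc [-0.4897 -0.6722  0.0572] w 84.73
 t 75.69 carr [109.1486 332.1945 150.059 ] Fc [ 0.2465 -0.0073  0.4314] w 84.89
```

View pics/c2.png

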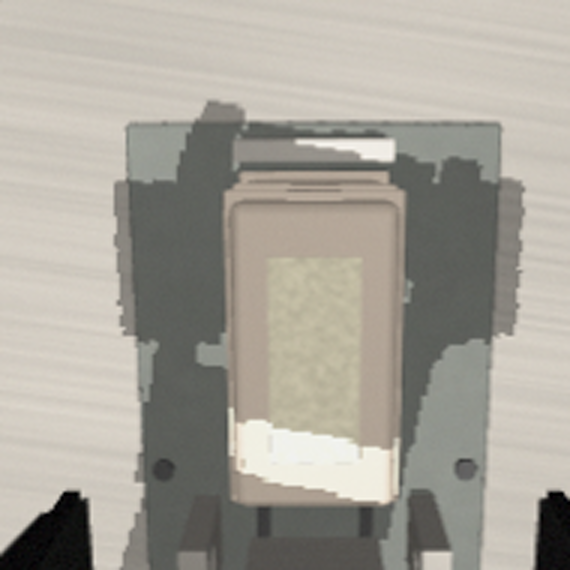

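View pics/vB2.png

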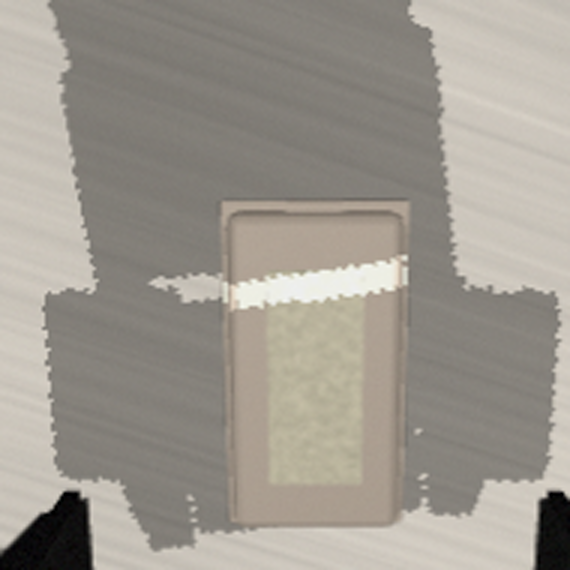

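Run:
```python
from pick import *
r=carton('vB2',np.float64([(231,212),(404,212),(399,523),(234,523)])/3+[160,60]);print(r[0],np.degrees(r[1]),r[2:])
pick([.572,.349],np.radians(18.6)); place(3); shot('wrist','b1',k=1.5)
```

```text
[0.5728 0.3491] 18.379426077577012 (np.float64(0.10147268830231257), np.float64(0.05344032163384069))
down hit=False t 77.81 carr [108.1779 332.6842  -6.405 ] Fc [-0.0031 -0.4446 -0.1856] w 85.1
grip t 78.44 carr [108.0775 332.6749  -6.4   ] Fc [-0.6945 -0.4302  1.62  ] w 59.98
lift t 79.62 carr [107.4989 332.4547 248.5463] Fc [ 0.0698 -0.2101 -2.6069] w 59.88
above t 81.99 carr [110.0326   0.2653 237.2955] Fc [ 0.0676  0.3873 -1.3402] w 60.0
```

View pics/b1.png

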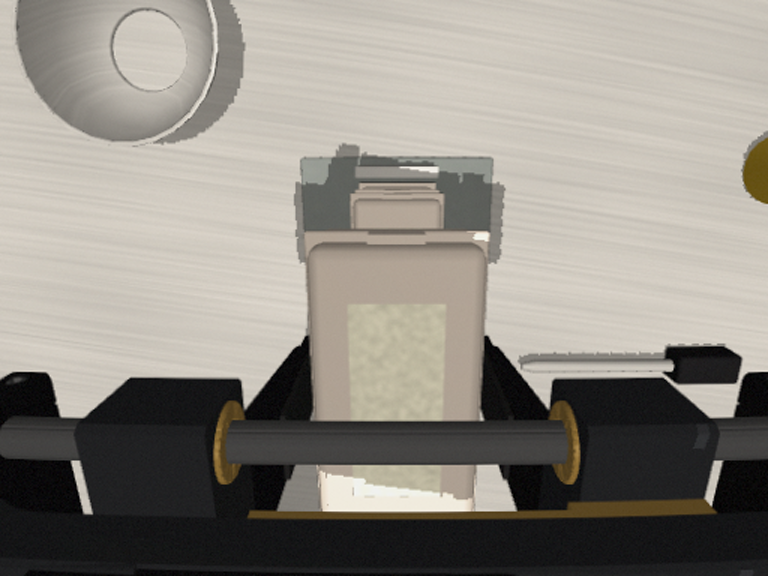

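Run:
```python
from pick import *
lower(3,-.0005); release(); servo_line(ct(.02,0,.28),velocity=.2); shot('wrist','b2',k=1.5)
shot('side','b3',(170,80,330,240),3.6); shot('scene','b4',(200,150,350,280),4)
st()
```

```text
placed hit=True expect TCPz 115.4 t 83.72 carr [109.549   -0.0331 115.3387] Fc [ 0.3266 -0.0112  3.8802] w 59.8
rel t 84.38 carr [109.0572   0.0847 114.9548] Fc [ 1.1752 -0.5733  0.1022] w 84.81
 t 85.83 carr [ 20.836   -0.0377 266.5763] Fc [-0.1878  0.6326  0.3079] w 84.98
```

View pics/b2.png

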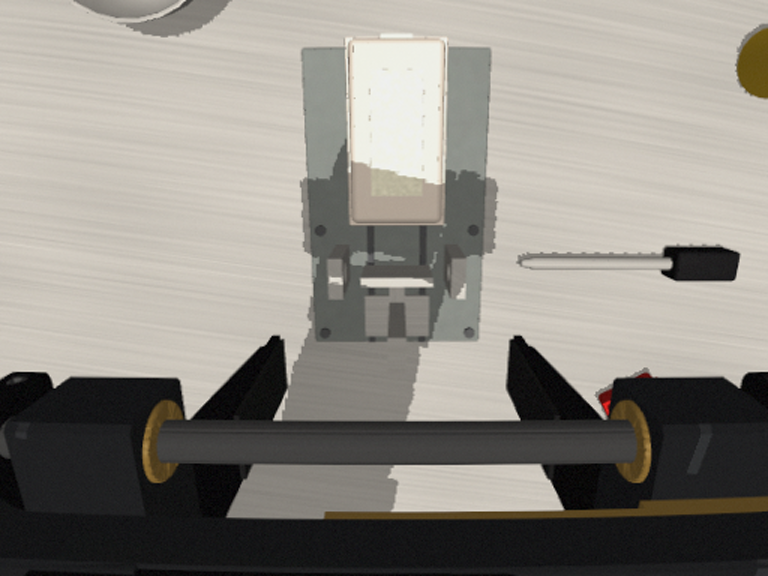

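View pics/b3.png

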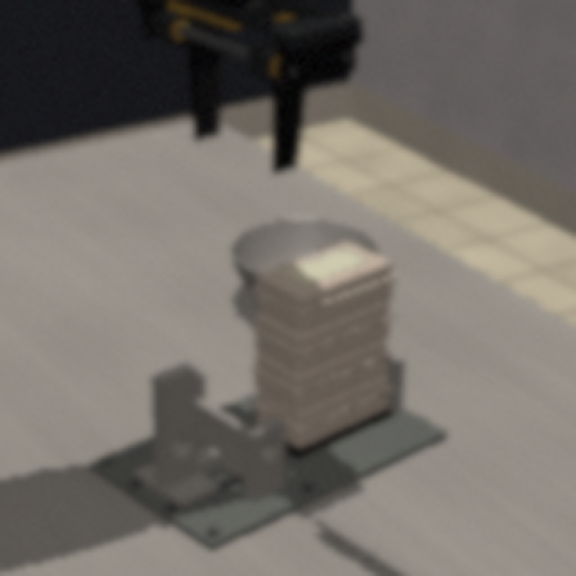

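View pics/b4.png

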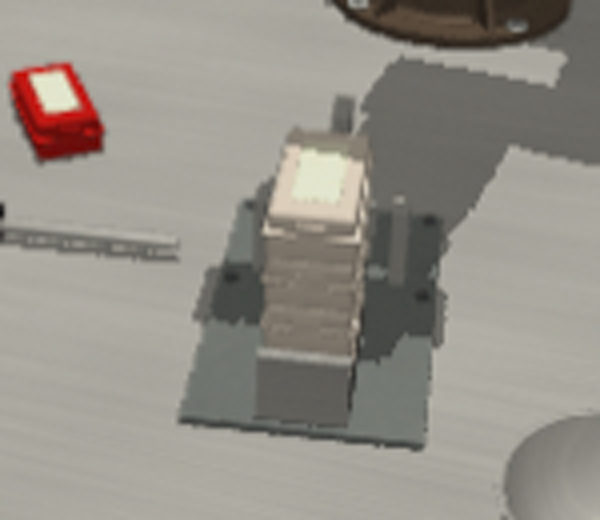

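Run:
```python
from car import *
r=carton('b2',np.float64([(351,40),(444,40),(440,221),(354,221)])/1.5,top=.158);print(wc(np.r_[r[0],0])*1e3,np.degrees(r[1]-CY),r[2:])
c,P=view('b2')
for u in ((303,48),(491,48),(479,341),(315,340)): print(wc(px2w(0,[np.array(u)/1.5],.008,c=c,P=P)[0])*1e3)
for u in ((519,260),(673,264),(740,262),(665,247),(665,280)): print(wc(px2w(0,[np.array(u)/1.5],.014,c=c,P=P)[0])*1e3)
```

```text
[109.0061  -1.606    0.    ] -180.21144034777498 (np.float64(0.1003528258357088), np.float64(0.051533820907465375))
[183.5212  77.0979   8.    ]
[183.3127 -80.6834   8.    ]
[-80.3019 -81.9267   8.    ]
[-79.0282  78.7689   8.    ]
[   2.2754 -114.0871   14.    ]
[  -1.3411 -260.3687   14.    ]
[   0.7766 -326.1702   14.    ]
[  14.8148 -250.1453   14.    ]
[ -16.8739 -254.9914   14.    ]
```

Run:
```python
from car import *
q=down(CY+np.pi/2); j=inverse_kinematics(ct(-.05,0,.2),q); print(j, inverse_kinematics(ct(0,0,.08),q))
movep(ct(-.05,0,.2),q);gripper_to(.045)
print(servo_line(ct(-.05,0,.080),velocity=.1,stop_force=8));st()
gripper_to(0,effort=40);st('grip')
print(servo_line(ct(-.006,0,.080),velocity=.06,stop_force=14));st()
print(servo_line(ct(.006,0,.080),velocity=.02,stop_force=14));st('home');wait(.3);st()
gripper_to(.045);st('rel')
servo_line(ct(0,0,.20),velocity=.2)
shot('side','f1',(170,80,330,240),3.6);shot('wrist','f2',k=1.5)
```

```text
[-0.1489  0.2808  1.9575 -0.      0.9033 -1.8639] [-0.1205  0.5234  1.9655 -0.      0.6527 -1.8354]
False
 t 90.71 carr [-49.7834  -0.0583  67.8076] Fc [ 0.2205 -0.1841  0.7444] w 45.13
grip t 91.32 carr [-49.9357  -0.1708  67.4904] Fc [-0.4498 -2.5515  2.2537] w 14.19
False
 t 92.2 carr [-5.249  -0.0694 67.4784] Fc [ 2.8938 -0.9479  1.1173] w 13.8
True
home t 92.63 carr [ 0.0415 -0.0355 67.4446] Fc [-3.6676 -0.6274  5.7106] w 14.0
 t 92.93 carr [ 0.071  -0.0494 67.464 ] Fc [-2.6232 -0.8181  5.6964] w 13.47
rel t 93.67 carr [ 0.3801 -0.2004 67.323 ] Fc [ 0.1235 -0.1686 -1.0326] w 45.03
```

View pics/f1.png

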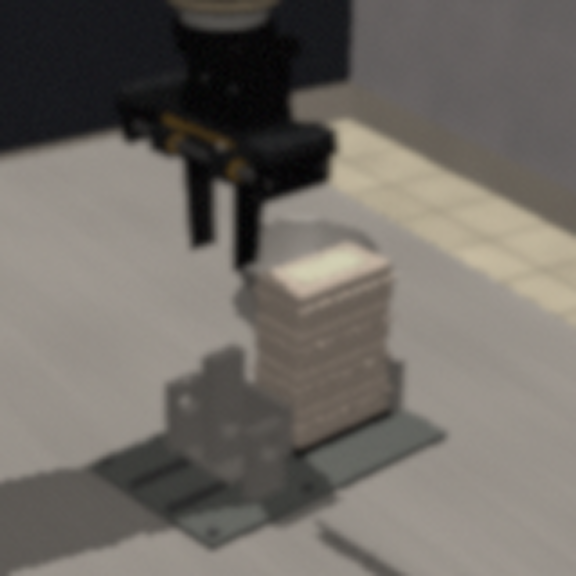

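View pics/f2.png

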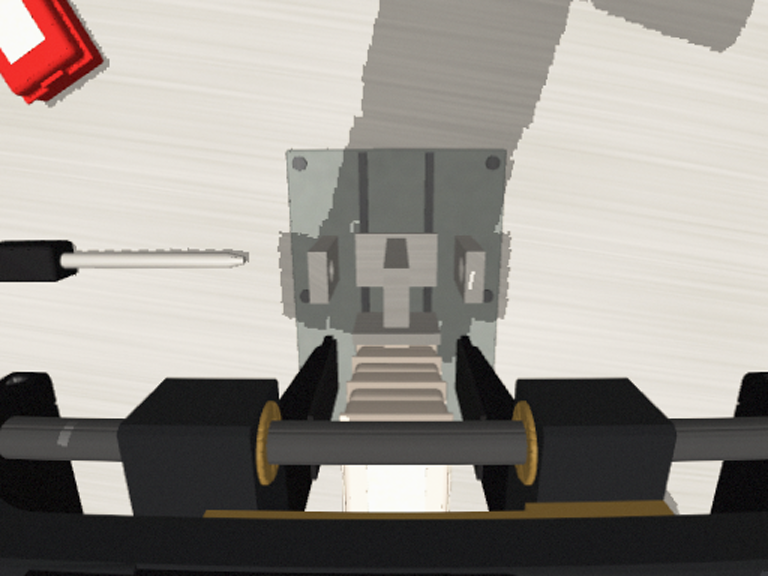

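Run:
```python
from car import *
q=down(CY) if False else None
d,q,j=near(ct(-.0011,-.285,.15),CY)
movep(ct(-.0011,-.285,.15),q);gripper_to(.055)
servo_line(ct(-.0011,-.285,.03),velocity=.2)
print(servo_line(ct(-.0011,-.285,.005),velocity=.04,stop_force=6));st('down')
gripper_to(0,effort=45);wait(.2);st('grip')
servo_line(ct(-.0011,-.285,.041),velocity=.1);wait(.2);st('up')
print(servo_line(ct(-.0011,-.235,.041),velocity=.1,stop_force=8));wait(.2);st('pre')
shot('wrist','r1',k=1.5);shot('side','r2',(170,120,330,240),4.5)
```

```text
False
down t 97.62 carr [  -1.0773 -285.0495   -7.5978] Fc [-0.2894 -0.1027  0.0489] w 54.91
grip t 98.38 carr [  -1.0353 -285.0448   -7.4877] Fc [-0.1376 -0.1122  1.7866] w 27.6
up t 99.08 carr [  -1.3744 -284.7803   27.7226] Fc [-0.3184  0.3826 -2.6433] w 27.61
False
pre t 99.93 carr [  -1.1048 -235.4955   28.3794] Fc [ 0.3637  0.519  -1.7333] w 27.93
```

View pics/r1.png

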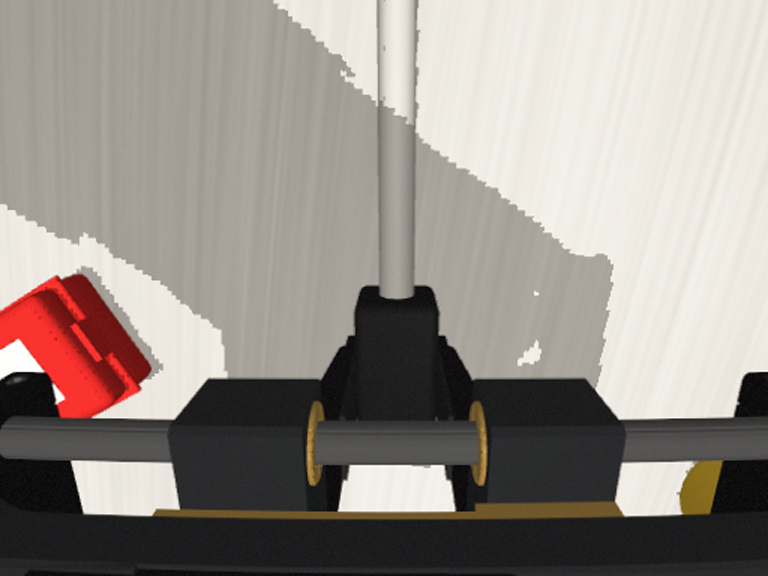

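View pics/r2.png

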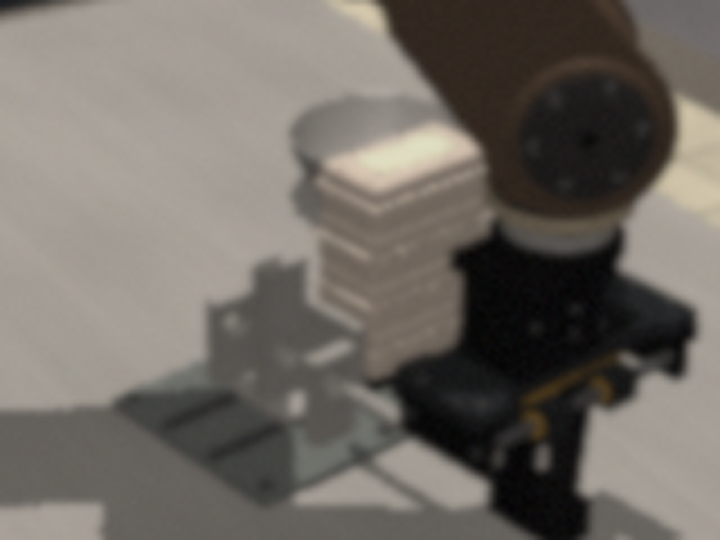

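Run:
```python
from car import *
for y in (-.215,-.19,-.165,-.14,-.115,-.098):
    h=servo_line(ct(-.0011,y,.041),velocity=.05,stop_force=7);s=st('%s %s'%(y,h))
    if h: break
shot('wrist','r3',k=1.5)
```

```text
-0.215 False t 100.58 carr [  -0.9208 -214.7726   28.5045] Fc [-0.106  -0.2022 -2.6011] w 27.9
-0.19 False t 101.23 carr [  -0.929  -189.9792   28.4739] Fc [-0.3887 -0.4482 -2.2409] w 27.8
-0.165 False t 101.88 carr [  -0.9717 -164.924    28.4827] Fc [-0.3815  0.71   -1.7269] w 27.64
-0.14 False t 102.53 carr [  -0.944  -139.9134   28.4794] Fc [ 0.1718  0.129  -2.0161] w 27.54
-0.115 False t 103.18 carr [  -0.9493 -114.9091   28.454 ] Fc [-0.2628 -0.2618 -2.6277] w 27.99
-0.098 False t 103.67 carr [ -1.0063 -97.7553  28.4561] Fc [ 0.3645  0.0728 -3.1725] w 27.72
```

View pics/r3.png

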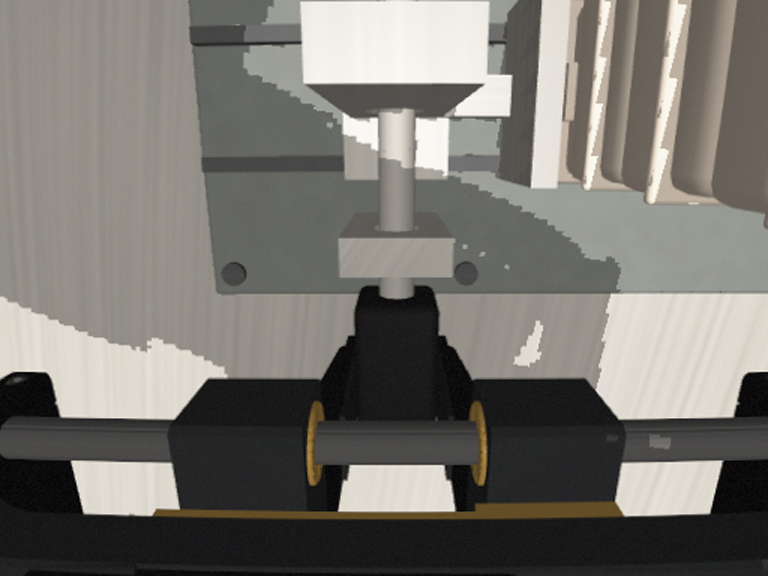

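Run:
```python
from car import *
h=servo_line(ct(-.001,-.080,.041),velocity=.03,stop_force=6);s=st('push %s'%h)
y=wc(s['tcp_pos'])[1]
servo_line(ct(-.001,y-.0005,.0395),velocity=.02);st('relax')
shot('wrist','r4',k=1.5)
gripper_to(.05);st('rel');wait(.3)
servo_line(ct(-.001,y-.0005,.14),velocity=.15)
servo_line(ct(-.02,-.12,.25),velocity=.25)
shot('wrist','r5',k=1.5)
d,q,j=near(ct(.02,-.0,.30),CY+np.pi/2)
movep(ct(-.03,0,.27),down(CY+np.pi/2));shot('wrist','r6',k=1.5);shot('side','r7',(170,80,330,240),3.6);shot('scene','r8',k=1.5);st()
```

```text
push True t 104.17 carr [ -0.9672 -86.5951  28.2443] Fc [-0.8369 -4.4737 -0.437 ] w 27.7
relax t 104.42 carr [ -1.1011 -86.7936  26.7576] Fc [ 1.1771 -0.805  -2.4763] w 27.5
rel t 105.1 carr [ -0.9884 -87.1162  26.9414] Fc [-0.9931 -0.3422 -0.8847] w 50.01
 t 108.27 carr [-29.9823  -0.2455 257.1213] Fc [-0.3313 -0.3566  0.1551] w 49.89
```

View pics/r4.png

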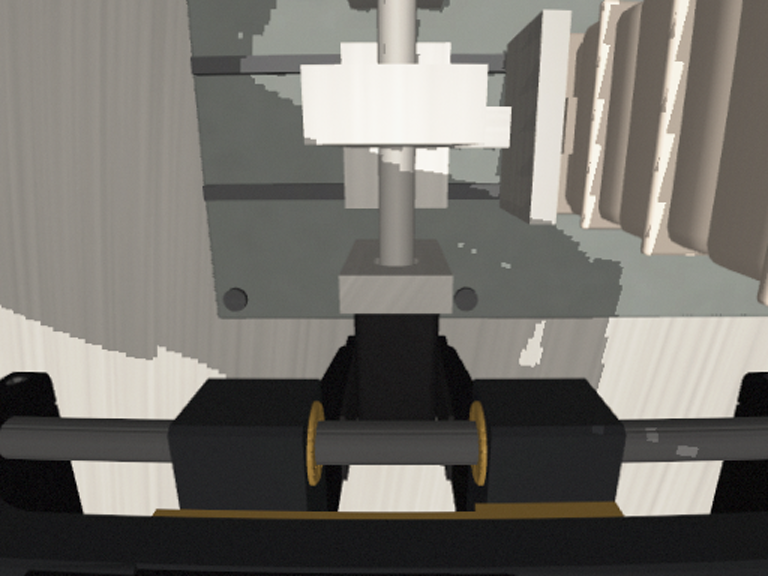

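View pics/r6.png

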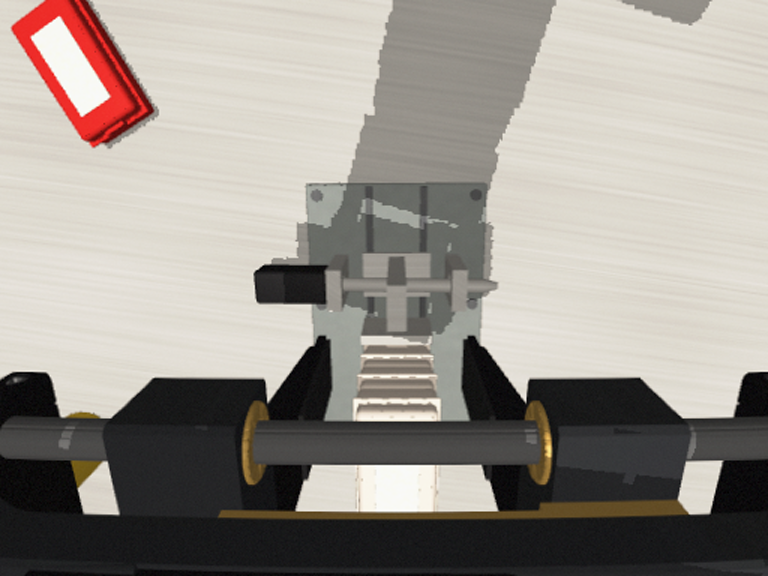

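View pics/r7.png

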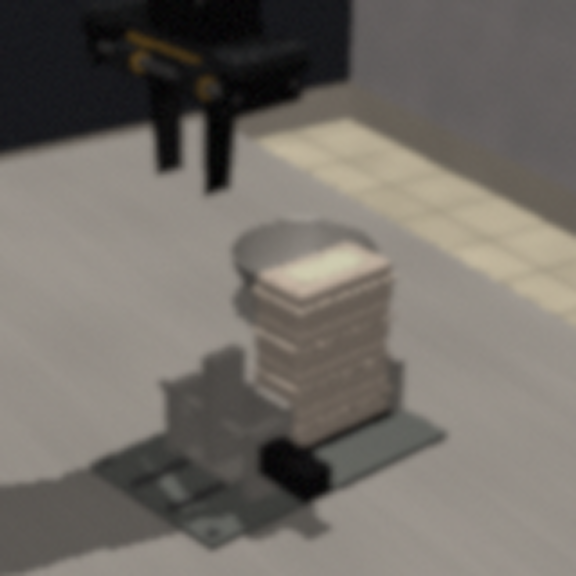

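View pics/r8.png

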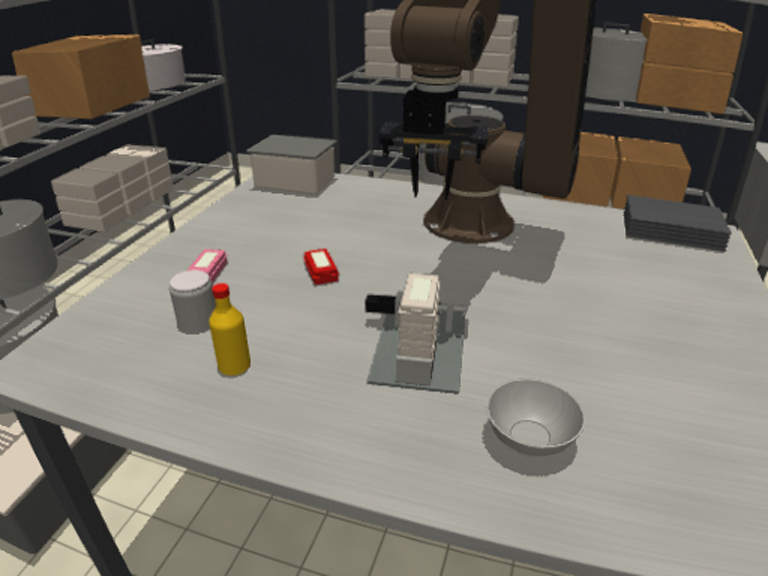

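Run:
```python
from car import *
st(); finish_job()
```

```text
t 108.27 carr [-29.9823  -0.2455 257.1213] Fc [-0.3313 -0.3566  0.1551] w 49.89
the job is handed in; nothing more can be done
```

The job is handed in at about 108 s, with every step done in order. I drew the rod out, slid the fence back and stacked all four white cartons on the pad. I then slid the fence home and threaded the rod through all three lugs until its handle met the outer lug. The red and pink cartons, bowl, squeeze bottle and tin were left alone.

**Last checks:**
- **Fence:** it stopped hard at the same place it started from, about 0 mm.
- **Rod:** it went in without side force, and contact at the handle stopped it. The last pictures show it seated and released.
- **Column:** the top carton measured within about 2 mm and 0.2° of the pad.

**Problems and disagreements:**
- **Fingertip length:** the fingertips are really about 12.6 mm behind the TCP, not 11 mm ahead as stated. My first try at the handle closed on air; I touched the table to find the true length and corrected for it.
- **Knocked carton:** one carton was knocked about 25 mm aside during the run, and I found its position again before picking it.
- **Camera bias:** wrist pictures taken from opposite sides differed by about 2 mm. The bottom carton sits about 3–4 mm towards the end stop, so I shifted the later placings by a few millimetres. The limit is 9 mm.

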